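Prise the formula tub open with a table knife and put its scoop in

ROBOT

A 7-joint arm with a two-finger parallel gripper is mounted at the origin on the work surface. World frame = base frame: x ahead of the robot, y to its left, z up, the work surface at z = 0. Lengths are in m, angles in rad, forces in N, time in s.
With the tool pointing down it reaches from about 0.425 to 0.975 m from the base axis. Payload 16.7 kg.
Tool frame: the origin (TCP) lies midway between the tips of the shut fingers; the grasp point (between the pads) lies 19 mm behind it (bot.grip_point_offset is the distance from the TCP to the grasp point, in m); x points along the fingers, z is the direction in which the jaws open and shut, and the axes are right-handed (so a half turn about x gives the same grasp; the last joint's range is limited). The gripper opens to 85 mm and grips with 20 to 120 N. Pads are 22 mm wide; open, the fingers measure 114 mm over their backs; the gripper's body (76 mm by 85 mm) begins 54 mm behind the grasp point. The pads swing forward as they close: fully open they stand 13 mm farther back than shut.
Start: joints at [1.077, 0.426, 0.074, 1.606, -0.034, 1.111, -0.067], TCP at [0.227, -0.635, 0.231] pointing down, gripper open.
Joint ranges: [-2.85, 2.85], [-0.5, 2.14], [-1.23, 1.37], [0.21, 2.46], [-1.02, 4.16], [0.16, 2.05], [-2.73, 2.73]. Speed limits (rad/s): [1.89, 1.89, 2.39, 2.39, 3.01, 3.01, 3.01].

INTERFACE

Orientations are given as a rotation vector (axis times angle).
In Python, from cell import status, cams, bot gives the robot as it stands.
- The arm moves only by the tool drive_tool, never from a script. Its argument "rows" is a list of rows, each a list of 3 entries, a list of its own where there are three numbers: the closure, from 0 (fully open) to 1 (shut), then the shift along the tool's x, y, z scaled (see below), then the turn about the tool's x scaled (see below). In form: [[gripper, [tx, ty, tz], roll], ...]. A call has 1 to 12 rows; each row is the pose to reach, as a shift and turn from the pose commanded when the call began, along the tool's axes at that moment; what a row does not reach only later rows make up. The controller multiplies each number of a shift by 1000 mm and each number of a turn by 90 degrees. A row lasts 1/12 s, in which the tool goes at most 41.7 mm and 7.16 degrees, less where a joint would pass 70% of its speed; a pose out of reach is approached as far as the arm can. A call with a number of a shift or a turn outside -1 to 1 is refused whole. A call with a gripper value outside its range is refused whole. The fingers move at their own pace and stop on an object; the grip force is fixed at half the most. Time passes only in rows, so rows that repeat a pose let the fingers close. It gives the time, the measured TCP pose, the force and the opening at its end, in the units of the state.
- status.get_obs(): the state, without advancing time (a new reading comes with each control period).
- cams.grab_frame(name): name is "scene" or "top" or "wrist"; returns the picture (400x640x3 uint8, blue, green, red); there is no depth.
- cams.camera_info(name): a dict with "vertical_fov" (degrees; the focal length in pixels is half the picture's height over the tangent of half this angle, whatever the lens; pixels are square), "cx", "cy" (the principal point, pixels), "xyz" and "attitude" of the camera in the world. Camera axes: x right, y down, z forward; pixel columns grow to the right and rows downward; lengths in m; the calibration is good to about 2 mm. The wrist camera is an equidistant fisheye: a pixel r from the principal point sees the ray r / f radians off the axis. A picture is of the moment at which its call begins: read the wrist's pose just before it. camera_info takes no time and is no camera call; for the wrist camera it gives the pose at the moment of the call.
- bot.hand_in(): hands the job in, once; it reports no verdict.
The state is a dict: "t": time; "joints": joint angles; "joint_velocities": joint speeds; "effort": joint torques, N m; "eef_pos": TCP position; "ee_rot": TCP orientation; "force": force on the tool from outside, world axes, zero at the start; "torque": the same for the moment, N m; "finger_gap": finger opening in m.
Only numpy, scipy, OpenCV 4.12 (cv2) and the standard library are available. Lean on these libraries where they do the work, as an engineer would, in place of code of your own. Each camera call takes 0.05 s, during which the arm holds its last target.

TASK

The empty formula tub is shut tight: lever its hinged lid up off the catch with the blade of the table knife, keeping your fingers off the lid until it has let go, and swing the lid right back so that it stands fully open. Then put the scoop inside the tub, ready for refilling, and leave the knife lying on the worktop. Do not disturb the two glass bottles or the cabinet and its door.

Things in the scene. Friction and masses are not known exactly. Their poses are not given: they have to be found in the camera images.
- tub: White box-shaped plastic formula tub, fixed: 112 mm deep (x), 144 mm wide (y), walls 3 mm, inner floor at z = 3 mm, rim at z = 168 mm, open above once the lid is back. Origin: centre of its underside on the worktop, z up; the front looks along its own -x, the lid's hinge is along the back (+x). A collar 5 mm wide runs round it, top at z = 152 mm; stiff hinged lid, point lid_tab at the front.
- tub_ledge (a point): Middle of the outer top edge of the fixed ledge on the tub's front (tub frame x = -74, y = 0, z = 152 mm); axes as the tub's. The ledge is 50 mm wide; from this edge a gap runs 18 mm along +x to the front wall, between the ledge (z = 152) and the lid's tab (z = 158 mm). A blade pushed in to the wall and tilted, handle down, pivots on this edge and lifts the tab.
- tub_hinge (a point): Middle of the lid's hinge line (tub frame x = 59, y = 0, z = 168 mm); the line runs along the tub's y axis.
- tub_mouth (a point): Centre of the tub's open mouth, at rim height (168 mm above the tub's underside). Axes as the tub's.
- lid: White lid of the tub, 156 mm wide, skirt 10 to 14 mm deep, top 172 mm above the worktop when shut, about 65 g. Origin on the hinge line; shut, its axes are the tub's and it reaches along -x to the outer face of the front skirt at x = -121 mm; it turns about y. A snap bead in the front skirt holds it: about 9 N upwards at the tab frees it after about 3 mm of lift.
- lid_tab (a point): Middle of the flat underside of the lid's thumb tab (lid frame x = -129, y = 0, z = -10 mm; 158 mm above the worktop when shut). The tab is 42 mm wide, 3 mm thick, level from the front skirt to lid x = -136 mm; its last 8 mm beyond slope up at about 30 degrees, so a blade is led in.
- lid_hinge (a joint): Opening angle of the lid in rad: 0 shut, 2.0 fully open (leaning back past upright, at the stop). Off the catch from 0.035. The hinge is stiff (0.06 N m): the lid stays at any angle where it is left.
- knife: Table knife lying flat, 166 mm long, about 65 g. Origin on its underside and middle line; +x towards the blade's tip, z up. Black plastic handle from x = -70 to 20 mm, 16 mm wide (y), 10 mm thick; flat steel blade from x = 20 to 96 mm, 18 mm wide, 2.5 mm thick at mid-height (z = 3.75 to 6.25 mm), with a rounded nose. Balance point near x = 11 mm.
- knife_tip (a point): Tip of the knife's blade, at mid-thickness (knife frame x = 96, y = 0, z = 5 mm).
- scoop: Yellow plastic measuring scoop, standing upright on the worktop: round bowl 33 mm across at the foot and 38 mm at the rim, 30 mm tall, walls 2 mm. Handle a flat bar along +x from the bowl's rim to x = 79 mm, 11 mm wide, 4 mm thick, top at z = 28 mm. Origin: centre of the bowl's underside. Mass about 22 g.
- scoop_bowl (a point): Centre of the scoop's bowl, 15 mm above its underside.
- bottle1: Glass feeding bottle with a cap, 58 mm across, 172 mm tall, loose. Origin: centre of its foot. To be left alone.
- bottle2: The other glass feeding bottle, the same. To be left alone.
- door_edge (a point): Middle of the free edge of the swing door, 258 mm wide and 280 mm tall, of the small fixed plastic cabinet (180 x 260 mm, 300 mm tall, one empty shelf) at the left of the worktop. The door stands half open and swings easily. To be left alone.
Mind the look-alikes: they are no part of the job. Leave any pink, purple or red look-alike of the knife alone.

How it is judged:
By the outcome, as a careful person would: the job done as asked, in the order asked, and still so for the second after the job is handed in, with the robot touching nothing.
It also fails if it takes over 64 s, if anything falls off the work surface, if the arm or the gripper's body presses on something with over 40 N, if the wrist force passes 120 N, or if a joint passes its speed limit or range.

## Working session

There is one attempt and no reset: what is moved stays moved. The work goes in short steps, Python scripts to look and compute and a tool call to move; the robot and the scene stay as the last step left them, time stands still between calls to the robot, and variables do not carry over. Pictures are saved under pics/ and viewed, and the job is handed in when it is done.

Besides the shell and the picture viewer there is one more tool, called after ">>>" as name(argument=value, ...) on one line, values as JSON. drive_tool: Moves the arm, as the interface text tells. Shifts and turns lie within -1 to 1; 1 stands for 1000 mm of shift or 90 degrees of turn. Its arguments: {"type":"object","properties":{"rows":{"type":"array"}},"required":["rows"]}

```bash
ls; mkdir -p pics; python3 - <<'E'
from cell import status,cams,bot
import cv2
o=status.get_obs(); print(o)
for n in ["scene","top","wrist"]:
    print(n,cams.camera_info(n)); cv2.imwrite(f"pics/{n}0.png",cams.grab_frame(n))
print(bot.grip_point_offset)
E
```

```text
pics
{'t': 0.0, 'joints': array([ 1.07749294,  0.4266901 ,  0.0738051 ,  1.60663003, -0.03411463,
        1.11082826, -0.06713484]), 'joint_velocities': array([ 2.46250043e-05, -8.03554580e-04,  3.82222412e-05, -4.08477837e-04,
       -1.72089930e-03, -1.59237145e-03,  4.40526733e-04]), 'effort': array([-1.52545003e-04, -9.49834228e+01,  3.76104891e+00, -4.63505316e+01,
        1.91742287e-02,  1.02232004e-02, -1.31560873e-04]), 'eef_pos': array([ 0.22738011, -0.63509323,  0.23062703]), 'ee_rot': array([ 0.95306888,  1.35357099, -0.95191618]), 'force': array([ 0.24983802,  1.15816526, -0.29613542]), 'torque': array([-0.02070748,  0.02301503,  0.01511858]), 'finger_gap': 0.0851652296817475}
scene {'vertical_fov': 47.90301854202054, 'cx': 311.2315239280721, 'cy': 206.9252967949383, 'xyz': array([ 1.09501376, -0.76707804,  1.38571444]), 'attitude': array([-2.38687671, -0.72444046,  0.23720828])}
top {'vertical_fov': 44.47225003226474, 'cx': 324.24245235132327, 'cy': 201.2302375768791, 'xyz': array([0.390722  , 0.10482873, 1.43834705]), 'attitude': array([-2.17275867,  2.16414852, -0.14569025])}
wrist {'vertical_fov': 65.70646984690485, 'cx': 316.1554641125319, 'cy': 197.2791979744047, 'xyz': array([ 0.2925889 , -0.61158827,  0.37331887]), 'attitude': array([ 2.37455735, -1.67100198, -0.23577352])}
0.0187
```

View pics/scene0.png

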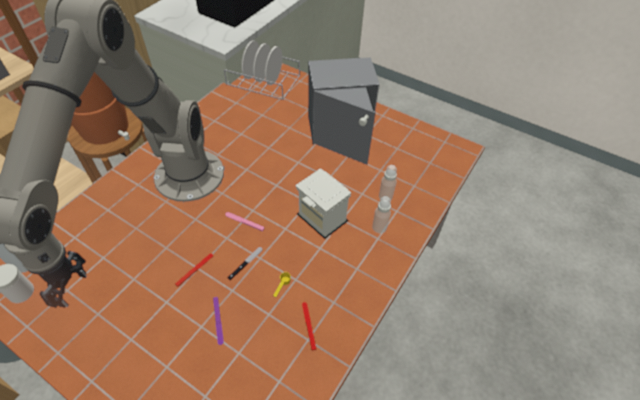

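View pics/top0.png

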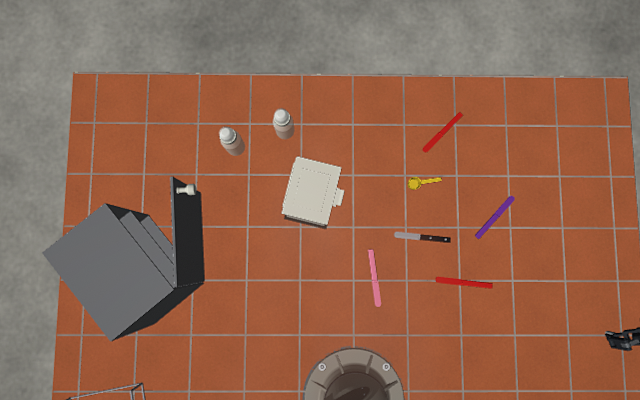

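View pics/wrist0.png

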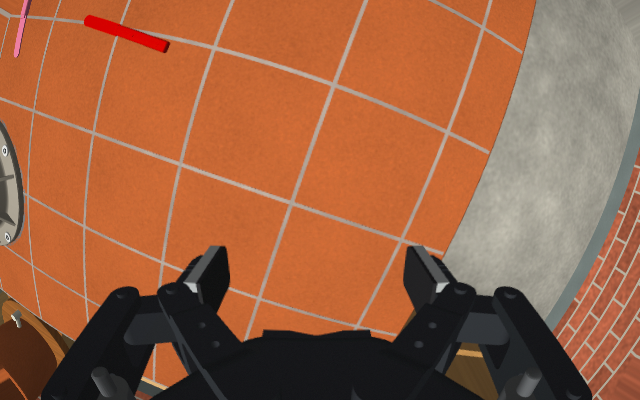

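```bash
cat > h.py <<'E'
import numpy as np, cv2
from scipy.spatial.transform import Rotation as R
from cell import status,cams,bot
def ray(ci,uv):
    f=200/np.tan(np.radians(ci['vertical_fov'])/2)
    d=np.array([(uv[0]-ci['cx'])/f,(uv[1]-ci['cy'])/f,1.0])
    return R.from_rotvec(ci['attitude']).apply(d)
def onplane(ci,uv,z):
    d=ray(ci,uv); c=np.array(ci['xyz']); return c+d*(z-c[2])/d[2]
def proj(ci,p):
    f=200/np.tan(np.radians(ci['vertical_fov'])/2)
    q=R.from_rotvec(ci['attitude']).inv().apply(np.array(p)-ci['xyz'])
    return np.array([ci['cx']+f*q[0]/q[2],ci['cy']+f*q[1]/q[2]])
def rayf(ci,uv):
    f=200/np.tan(np.radians(ci['vertical_fov'])/2)
    v=np.array([uv[0]-ci['cx'],uv[1]-ci['cy']]);r=np.hypot(*v);t=r/f
    d=np.array([*(v/r*np.sin(t)),np.cos(t)]); return R.from_rotvec(ci['attitude']).apply(d)
def wplane(ci,uv,z):
    d=rayf(ci,uv); c=np.array(ci['xyz']); return c+d*(z-c[2])/d[2]
def projf(ci,p):
    f=200/np.tan(np.radians(ci['vertical_fov'])/2)
    q=R.from_rotvec(ci['attitude']).inv().apply(np.array(p)-ci['xyz'])
    t=np.arctan2(np.hypot(q[0],q[1]),q[2]);n=q[:2]/np.hypot(q[0],q[1]);return np.array([ci['cx'],ci['cy']])+n*t*f
E
python3 - <<'E'
from h import *
o=status.get_obs();M=R.from_rotvec(o['ee_rot']).as_matrix();print(M.round(4))
im=cv2.imread('pics/top0.png')
cv2.imwrite('pics/topc.png',cv2.resize(im[90:320,270:470],None,fx=2.6*1.0,fy=2.6,interpolation=cv2.INTER_CUBIC))
im=cv2.imread('pics/scene0.png')
cv2.imwrite('pics/scenec.png',cv2.resize(im[160:310,200:400],None,fx=4,fy=4,interpolation=cv2.INTER_CUBIC))
E
```

```text
[[-4.000e-04  9.415e-01  3.370e-01]
 [ 9.000e-04  3.370e-01 -9.415e-01]
 [-1.000e+00 -0.000e+00 -1.000e-03]]
```

View pics/topc.png

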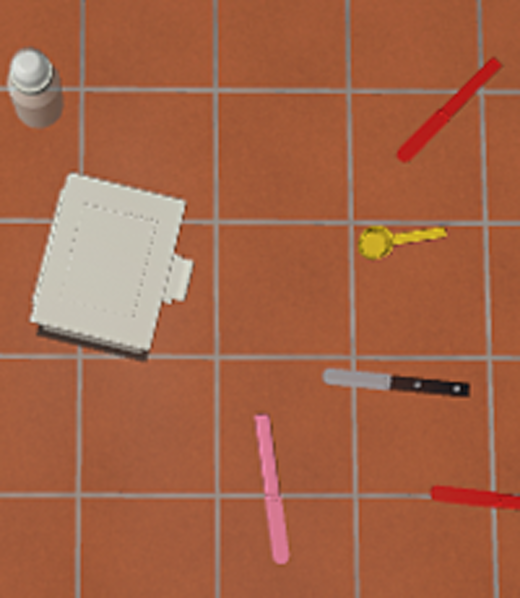

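View pics/scenec.png

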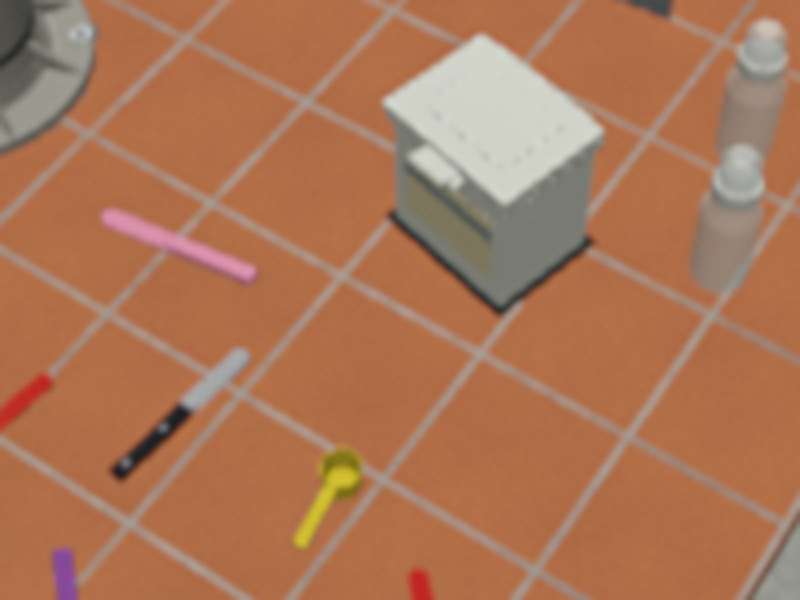

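```bash
python3 - <<'E'
from h import *
ct=cams.camera_info('top');cs=cams.camera_info('scene')
im=cv2.imread('pics/top0.png');hsv=cv2.cvtColor(im,cv2.COLOR_BGR2HSV)
def P(uv,z): return (onplane(ct,uv,z)*1000).round(1)
# lid
m=((hsv[...,1]<50)&(hsv[...,2]>165)).astype(np.uint8);m[:,:275]=0;m[:,350:]=0;m[:150]=0;m[232:]=0
m2=cv2.morphologyEx(m,cv2.MORPH_OPEN,np.ones((19,19)))
c=max(cv2.findContours(m2,0,1)[0],key=cv2.contourArea)
m3=cv2.morphologyEx(m,cv2.MORPH_OPEN,cv2.getStructuringElement(2,(25,25)))
for mm in(m,m3):
  c=max(cv2.findContours(mm,0,1)[0],key=cv2.contourArea)
  w=np.array([onplane(ct,p[0]+0.0,.172)[:2]*1000 for p in c],np.float32)
  r=cv2.minAreaRect(w);print('lid',r,cv2.boxPoints(r).round(1).tolist())
# yellow
y=((hsv[...,0]>20)&(hsv[...,0]<35)&(hsv[...,1]>150)).astype(np.uint8);y[:,:390]=0
pts=np.argwhere(y)[:,::-1];print('scoop',len(pts),pts.min(0),pts.max(0))
c=max(cv2.findContours(y,0,1)[0],key=cv2.contourArea)
w=np.array([onplane(ct,p[0]+0.0,.028)[:2]*1000 for p in c],np.float32);r=cv2.minAreaRect(w);print(r,cv2.boxPoints(r).round(1).tolist())
bowl=cv2.morphologyEx(y,cv2.MORPH_OPEN,cv2.getStructuringElement(2,(9,9)));q=np.argwhere(bowl)[:,::-1]
print('bowl px',q.mean(0),len(q),P(q.mean(0),.03))
h=y.astype(bool)&~cv2.dilate(bowl,np.ones((3,3))).astype(bool);q=np.argwhere(h)[:,::-1];print('handle',q.mean(0),P(q.mean(0),.028),P(q[q[:,0].argmax()],.028))
# knife
b=((hsv[...,2]<70)).astype(np.uint8);b[:,:410]=0;b[:,460:]=0;b[:225]=0;b[250:]=0
c=max(cv2.findContours(b,0,1)[0],key=cv2.contourArea)
w=np.array([onplane(ct,p[0]+0.0,.01)[:2]*1000 for p in c],np.float32);r=cv2.minAreaRect(w);print('handle',r,cv2.boxPoints(r).round(1).tolist())
g=((hsv[...,1]<70)&(hsv[...,2]>100)).astype(np.uint8);g[:,:390]=0;g[:,424:]=0;g[:229]=0;g[243:]=0
q=np.argwhere(g)[:,::-1];print(len(q),q.min(0),q.max(0),P(q.mean(0),.006))
c=max(cv2.findContours(g,0,1)[0],key=cv2.contourArea)
w=np.array([onplane(ct,p[0]+0.0,.006)[:2]*1000 for p in c],np.float32);r=cv2.minAreaRect(w);print('blade',r,cv2.boxPoints(r).round(1).tolist())
print('tab TR/BR top', P((270+193/2.6,90+260/2.6),.165),P((270+184/2.6,90+300/2.6),.165))
E
```

```text
lid ((567.6551513671875, 108.7010498046875), (146.71969604492188, 155.43710327148438), 76.18115234375) [[474.70001220703125, 56.0], [625.5999755859375, 18.899999618530273], [660.5999755859375, 161.39999389648438], [509.70001220703125, 198.5]]
lid ((570.1324462890625, 118.34408569335938), (124.16445922851562, 155.18870544433594), 75.28480529785156) [[479.29998779296875, 78.0], [629.4000244140625, 38.599998474121094], [661.0, 158.6999969482422], [510.8999938964844, 198.10000610351562]]
scoop 206 [408 177] [441 189]
((622.5252685546875, -208.41232299804688), (33.54584503173828, 98.1660385131836), 18.111234664916992) [[591.2999877929688, -167.0], [621.7999877929688, -260.29998779296875], [653.7000122070312, -249.8000030517578], [623.2000122070312, -156.5]]
bowl px [414.064 182.96 ] 125 [ 612.3 -180.5   30. ]
handle [430.94285714 180.18571429] [ 621.1 -230.7   28. ] [ 621.8 -260.3   28. ]
handle ((453.1063537597656, -241.88858032226562), (85.35618591308594, 13.336600303649902), 84.21941375732422) [[442.20001220703125, -283.70001220703125], [455.3999938964844, -285.0], [464.0, -200.10000610351562], [450.79998779296875, -198.8000030517578]]
162 [394 229] [419 242] [ 460.7 -161.     6. ]
blade ((459.2728271484375, -160.974853515625), (73.57219696044922, 35.797088623046875), 69.09054565429688) [[429.3999938964844, -189.0], [462.8999938964844, -201.6999969482422], [489.1000061035156, -133.0], [455.70001220703125, -120.19999694824219]]
tab TR/BR top [571.3  31.5 165. ] [530.6  40.6 165. ]
```

>>> drive_tool(rows=[[0,[0.03,0.355,-0.317],-0.72],[0,[0.03,0.355,-0.317],-0.72],[0,[0.03,0.355,-0.317],-0.72],[0,[0.03,0.355,-0.317],-0.72],[0,[0.03,0.355,-0.317],-0.72],[0,[0.03,0.355,-0.317],-0.72],[0,[0.03,0.355,-0.317],-0.72],[0,[0.03,0.355,-0.317],-0.72],[0,[0.03,0.355,-0.317],-0.72],[0,[0.03,0.355,-0.317],-0.72],[0,[0.03,0.355,-0.317],-0.72],[0,[0.03,0.355,-0.317],-0.72]])

```text
t: 1.15
eef_pos: [0.4568, -0.2124, 0.2013]
ee_rot: [0.073, 1.569, -0.071]
force: [1.0, -0.2, 0.2]
finger_gap: 0.0853
```

```bash
python3 - <<'E'
from h import *
o=status.get_obs();M=R.from_rotvec(o['ee_rot']).as_matrix();print(o['t'],o['eef_pos'],o['joints'].round(2),M.round(4))
ci=cams.camera_info('wrist');im=cams.grab_frame('wrist');print(ci);cv2.imwrite('pics/w1.png',im)
import pickle;pickle.dump(ci,open('w1.pkl','wb'))
E
```

```text
1.15 [ 0.45681643 -0.21244986  0.20126215] [ 0.64  0.2  -0.37  2.    0.09  0.96  0.13] [[ 7.000e-04  9.130e-02  9.958e-01]
 [ 1.100e-03  9.958e-01 -9.130e-02]
 [-1.000e+00  1.200e-03  6.000e-04]]
{'vertical_fov': 65.70646984690485, 'cx': 316.1554641125319, 'cy': 197.2791979744047, 'xyz': array([ 0.46231095, -0.142753  ,  0.34399571]), 'attitude': array([ 2.85949703, -0.13031597, -0.0170621 ])}
```

View pics/w1.png

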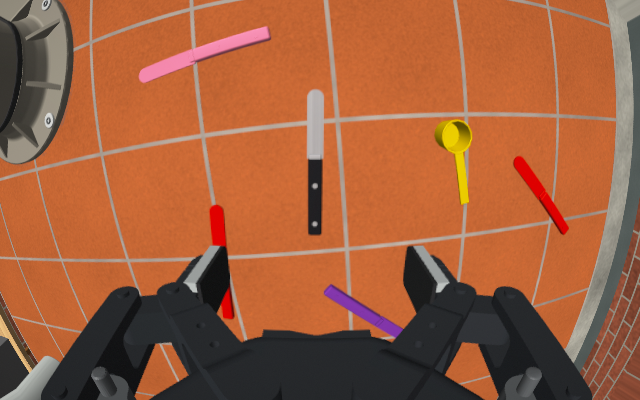

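```bash
python3 - <<'E'
from h import *
import pickle;ci=pickle.load(open('w1.pkl','rb'))
print(status.get_obs()['eef_pos'])
def P(uv,z): return (wplane(ci,uv,z)*1000).round(1)
im=cv2.imread('pics/w1.png');hsv=cv2.cvtColor(im,cv2.COLOR_BGR2HSV)
g=((hsv[...,1]<60)|(hsv[...,2]<60)).astype(np.uint8);g[:,:296]=0;g[:,326]=0;g[:,332:]=0;g[:80]=0;g[245:]=0
g=cv2.morphologyEx(g,cv2.MORPH_OPEN,np.ones((7,7)))
c=max(cv2.findContours(g,0,1)[0],key=cv2.contourArea);print(cv2.boundingRect(c))
w=np.array([wplane(ci,p[0]+0.0,.006)[:2]*1000 for p in c],np.float32);r=cv2.minAreaRect(w);print('knife',r,cv2.boxPoints(r).round(1).tolist())
m=cv2.moments(c);print(P((m['m10']/m['m00'],m['m01']/m['m00']),.006))
y=((hsv[...,0]>20)&(hsv[...,0]<35)&(hsv[...,1]>150)).astype(np.uint8)
c=max(cv2.findContours(y,0,1)[0],key=cv2.contourArea)
bowl=cv2.morphologyEx(y,cv2.MORPH_OPEN,cv2.getStructuringElement(2,(19,19)));q=np.argwhere(bowl)[:,::-1];print(q.min(0),q.max(0),q.mean(0))
print('end',[P(u,.028) for u in [(460,204),(469,203),(457,152),(466,151)]])
E
python3 - <<'E'
import cv2
im=cv2.imread('pics/w1.png');cv2.imwrite('pics/w1c.png',cv2.resize(im[100:220,280:490],None,fx=3.8,fy=3.8,interpolation=cv2.INTER_CUBIC))
E
```

```text
[ 0.45774632 -0.21100411  0.20119225]
(307, 90, 17, 144)
knife ((455.8312072753906, -201.45643615722656), (163.52658081054688, 17.393579483032227), 84.57444763183594) [[439.3999938964844, -282.0], [456.79998779296875, -283.70001220703125], [472.20001220703125, -120.9000015258789], [454.8999938964844, -119.19999694824219]]
[ 456.5 -192.1    6. ]
[435 119] [471 153] [453.59918616 135.57171923]
end [array([ 618.8, -256.2,   28. ]), array([ 630.9, -256.2,   28. ]), array([ 613.5, -195.5,   28. ]), array([ 625. , -194.9,   28. ])]
```

View pics/w1c.png

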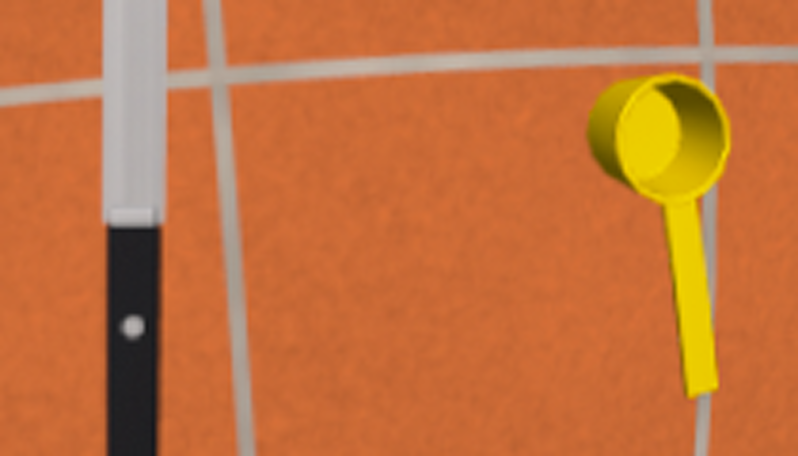

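>>> drive_tool(rows=[[0,[0.04,-0.0037,-0.0028],0],[0,[0.08,-0.0037,-0.0028],0],[0,[0.12,-0.0037,-0.0028],0],[0,[0.15,-0.0037,-0.0028],0],[0,[0.15,-0.0037,-0.0028],0],[0,[0.15,-0.0037,-0.0028],0]])

```text
t: 1.7
eef_pos: [0.451, -0.2204, 0.0507]
ee_rot: [0.076, 1.572, -0.074]
force: [0.9, -0.2, 0.8]
finger_gap: 0.0852
```

```bash
python3 - <<'E'
from h import *
im=cams.grab_frame('wrist');o=status.get_obs();M=R.from_rotvec(o['ee_rot']).as_matrix();print(o['t'],o['eef_pos'],M.round(4))
cv2.imwrite('pics/w2.png',im)
E
```

```text
1.75 [ 0.45213299 -0.22087534  0.05224382] [[-1.000e-04  9.590e-02  9.954e-01]
 [ 2.000e-04  9.954e-01 -9.590e-02]
 [-1.000e+00  2.000e-04 -1.000e-04]]
```

View pics/w2.png

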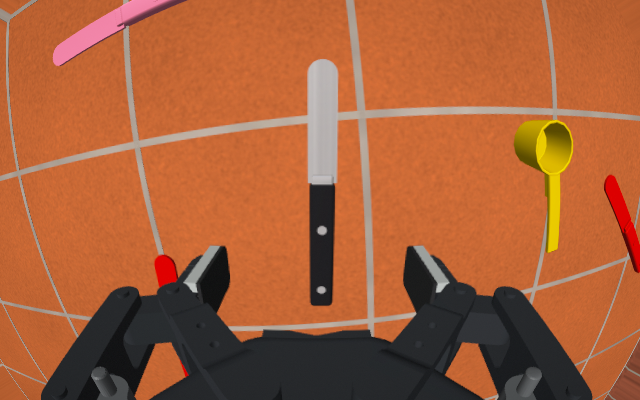

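>>> drive_tool(rows=[[0,[0.02,0.0067,0.0019],0],[0,[0.04,0.0067,0.0019],0],[0,[0.0476,0.0067,0.0019],0],[0,[0.0476,0.0067,0.0019],0],[0,[0.0476,0.0067,0.0019],0],[1,[0.0476,0.0067,0.0019],0],[1,[0.0476,0.0067,0.0019],0],[1,[0.0476,0.0067,0.0019],0],[1,[0.0476,0.0067,0.0019],0],[1,[0.0476,0.0067,0.0019],0],[1,[0.0476,0.0067,0.0019],0],[1,[0.0476,0.0067,0.0019],0]])

```text
t: 2.75
eef_pos: [0.4543, -0.2144, 0.0041]
ee_rot: [0.075, 1.569, -0.076]
force: [-2.7, 0.1, 10.4]
finger_gap: 0.0136
```

>>> drive_tool(rows=[[1,[0,0,0],0],[1,[0,0,0],0],[1,[-0.03,0,0],0],[1,[-0.07,0,0],0],[1,[-0.11,0,0],0],[1,[-0.15,0,0],0],[1,[-0.15,0,0],0],[1,[-0.15,0,0],0]])

```text
t: 3.42
eef_pos: [0.4553, -0.2149, 0.156]
ee_rot: [0.074, 1.566, -0.077]
force: [0.4, 0.3, -0.6]
finger_gap: 0.0137
```

```bash
python3 - <<'E'
from h import *
import pickle
ci=cams.camera_info('wrist');im=cams.grab_frame('wrist');o=status.get_obs();print(o)
cv2.imwrite('pics/w3.png',im);pickle.dump(ci,open('w3.pkl','wb'))
E
```

```text
{'t': 3.4667, 'joints': array([ 0.63334434,  0.25877648, -0.36776257,  2.04549872,  0.12271821,
        0.85625957,  0.09991642]), 'joint_velocities': array([-0.00752927,  0.03656616,  0.0055818 ,  0.02296274,  0.00287022,
       -0.00779222, -0.00276727]), 'effort': array([  0.22319696, -72.21432209,  -3.44461374, -41.41568184,
        -0.12282613,   0.20591632,   0.11164847]), 'eef_pos': array([ 0.45436701, -0.21452869,  0.15428682]), 'ee_rot': array([ 0.07506238,  1.56821045, -0.0762778 ]), 'force': array([-0.37618059, -0.67442899, -1.37826462]), 'torque': array([ 0.0125031 ,  0.00687108, -0.03604983]), 'finger_gap': 0.01328052013800015}
```

View pics/w3.png

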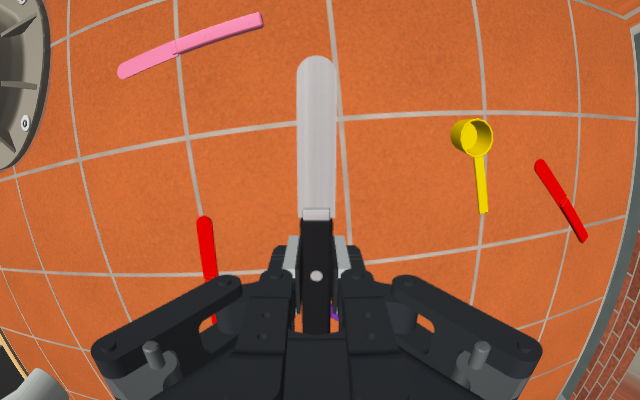

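>>> drive_tool(rows=[[1,[-0.04,0.03,0.015],0],[1,[-0.08,0.06,0.03],0.05],[1,[-0.096,0.09,0.04],0.1],[1,[-0.096,0.115,0.046],0.1],[1,[-0.096,0.115,0.046],0.1],[1,[-0.096,0.115,0.046],0.1],[1,[-0.096,0.115,0.046],0.1]])

```text
t: 4.05
eef_pos: [0.5104, -0.1043, 0.2481]
ee_rot: [0.198, 1.564, -0.198]
force: [0.0, -1.3, -1.3]
finger_gap: 0.0136
```

```bash
python3 - <<'E'
from h import *
import pickle
ci=cams.camera_info('wrist');im=cams.grab_frame('wrist');o=status.get_obs();print(o['t'],o['eef_pos'],R.from_rotvec(o['ee_rot']).as_matrix().round(4))
cv2.imwrite('pics/w4.png',im);pickle.dump(ci,open('w4.pkl','wb'));print(ci)
E
```

```text
4.1 [ 0.51020188 -0.1049088   0.24817515] [[-2.70e-03  2.51e-01  9.68e-01]
 [ 4.00e-04  9.68e-01 -2.51e-01]
 [-1.00e+00 -3.00e-04 -2.70e-03]]
{'vertical_fov': 65.70646984690485, 'cx': 316.1554641125319, 'cy': 197.2791979744047, 'xyz': array([ 0.52743646, -0.03641749,  0.39075601]), 'attitude': array([ 2.84032463, -0.35919194, -0.05409779])}
```

View pics/w4.png

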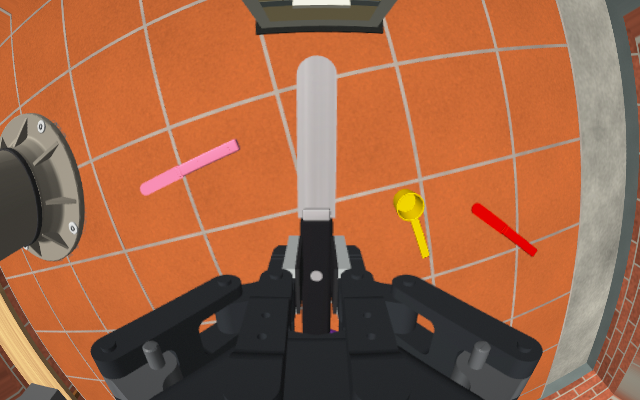

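>>> drive_tool(rows=[[1,[-0.035,0.02,0],0],[1,[-0.05,0.05,0],0],[1,[-0.05,0.085,0],0],[1,[-0.05,0.11,0],0],[1,[-0.05,0.11,0],0],[1,[-0.05,0.11,0],0]])

```text
t: 4.6
eef_pos: [0.5383, 0.0024, 0.2987]
ee_rot: [0.198, 1.564, -0.198]
force: [0.5, -0.9, -0.6]
finger_gap: 0.0138
```

```bash
python3 - <<'E'
from h import *
import pickle
ci=cams.camera_info('wrist');im=cams.grab_frame('wrist');o=status.get_obs();print(o['t'],o['eef_pos'],R.from_rotvec(o['ee_rot']).as_matrix().round(4))
cv2.imwrite('pics/w5.png',im);pickle.dump(ci,open('w5.pkl','wb'));print(ci)
c4=pickle.load(open('w4.pkl','rb'))
print([(wplane(c4,u,0)*1000).round(1) for u in [(258,34),(383,33)]])
E
```

```text
4.65 [0.53825256 0.0012276  0.29868358] [[-1.800e-03  2.512e-01  9.679e-01]
 [-1.000e-04  9.679e-01 -2.512e-01]
 [-1.000e+00 -6.000e-04 -1.700e-03]]
{'vertical_fov': 65.70646984690485, 'cx': 316.1554641125319, 'cy': 197.2791979744047, 'xyz': array([0.55529414, 0.0703704 , 0.4412998 ]), 'attitude': array([ 2.84030231, -0.35889419, -0.0526952 ])}
[array([480.9,  79.7,   0. ]), array([633.8,  42.5,   0. ])]
```

View pics/w5.png

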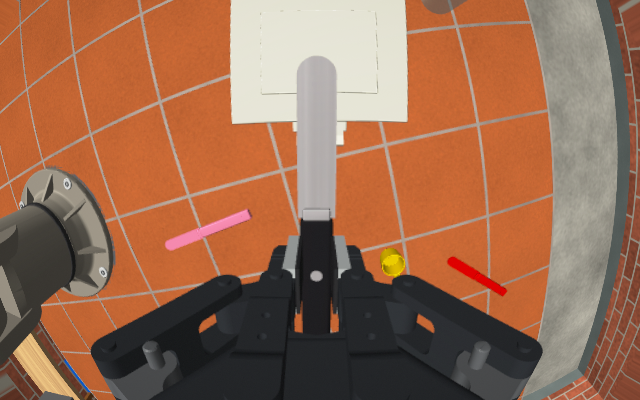

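```bash
python3 - <<'E'
from h import *
import pickle
im=cv2.imread('pics/w5.png');cv2.imwrite('pics/w5c.png',cv2.resize(im[90:165,220:420],None,fx=4,fy=4,interpolation=cv2.INTER_CUBIC))
ci=pickle.load(open('w5.pkl','rb'))
hsv=cv2.cvtColor(im,cv2.COLOR_BGR2HSV)
m=((hsv[...,1]<45)&(hsv[...,2]>170)).astype(np.uint8)
# edges: left/right columns on rows 20..110, front row for cols
def edge(line):return
L=[(np.argmax(m[r,200:300])+200-.5,r) for r in range(20,115,5)]
Rr=[(439-np.argmax(m[r,420:300:-1])-19+.5,r) for r in range(20,115,5)]
F=[(c,max(np.where(m[100:130,c])[0])+100+.5) for c in list(range(240,290,5))+list(range(350,402,5))]
for n,E in(('L',L),('R',Rr),('F',F)):
  w=np.array([wplane(ci,p,.172)[:2]*1000 for p in E],np.float32);l=cv2.fitLine(w,cv2.DIST_HUBER,0,.01,.01).ravel()
  print(n,l,np.degrees(np.arctan2(l[1],l[0])),w[0],w[-1])
E
```

```text
L [2.3253863e-01 9.7258717e-01 4.9486606e+02 1.3892839e+02] 76.55342 [502.9443  171.64891] [483.3794   91.16291]
R [2.4230474e-01 9.7020018e-01 6.4154913e+02 8.9120102e+01] 75.97739 [652.6141  133.49942] [632.7183   53.06138]
F [ 9.7153431e-01 -2.3689890e-01  5.2961566e+02  6.7579842e+01] -13.703582 [487.7917    78.190315] [624.54517  44.26771]
```

View pics/w5c.png

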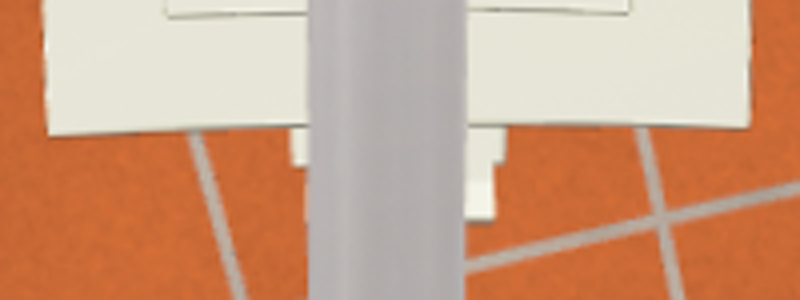

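```bash
python3 - <<'E'
from h import *
import pickle
im=cv2.imread('pics/w4.png');ci=pickle.load(open('w4.pkl','rb'));c5=pickle.load(open('w5.pkl','rb'))
hsv=cv2.cvtColor(im,cv2.COLOR_BGR2HSV)
S=hsv[...,1].astype(float)
for r in range(72,206,12):
  row=S[r,290:345]; a=np.where(row<90)[0]
  def cross(i,j): return i+(row[i]-90)/(row[i]-row[j])*(j-i)
  l=290+cross(a[0]-1,a[0]); rr=290+cross(a[-1]+1,a[-1])
  d1,d2=rayf(ci,(l,r)),rayf(ci,(rr,r)); ang=np.arccos(d1@d2)
  dm=(d1+d2)/2;dist=18/(2*np.tan(ang/2)); p=ci['xyz']*1000+dist*dm/np.linalg.norm(dm)
  tcp=np.array([510.2,-104.9,248.2]);q=p-tcp
  print(r,round(rr-l,2),'fwd',round(q[0]*.251+q[1]*.968,1),'lat',round(-q[0]*.968+q[1]*.251,1),'dz',round(q[2],1))
col=S[40:80,316];print(col[8:24])
e=np.array([.2368,.9715]);lt=np.array([-.9715,.2368])
t=wplane(c5,(316.3,56),.299)*1000;print('tip',t,t[:2]@e,t[:2]@lt, 'tcp',np.array([538.25,1.2])@e,np.array([538.25,1.2])@lt)
for u in [(292.5,131),(346,131)]: w=wplane(c5,u,.152)*1000;print(w,w[:2]@e,w[:2]@lt)
w=wplane(c5,(343.7,145),.160)*1000;print(w,w[:2]@e,w[:2]@lt)
E
```

```text
72 39.68 fwd 88.5 lat 0.8 dz -0.5
84 40.49 fwd 82.6 lat 0.9 dz 2.4
96 40.45 fwd 77.2 lat 0.9 dz 2.6
108 40.33 fwd 71.7 lat 0.8 dz 2.6
120 39.96 fwd 66.3 lat 0.7 dz 1.8
132 39.7 fwd 60.8 lat 0.8 dz 1.6
144 46.12 fwd 57.5 lat 2.1 dz 22.0
156 43.98 fwd 52.0 lat 1.7 dz 17.0
168 40.64 fwd 45.2 lat 1.1 dz 7.7
180 38.68 fwd 38.5 lat 0.8 dz 2.2
192 37.81 fwd 32.2 lat 0.8 dz 0.4
204 37.47 fwd 26.4 lat 0.8 dz 0.7
[186. 185. 188. 188. 189. 187. 186.  99.  24.   9.   8.   8.   8.   7.
   8.   8.]
tip [561.449506    94.84844568 299.        ] 225.09650800315376 -522.9880831391233 tcp 128.6234 -522.625715
[528.80334806  57.37204443 152.        ] 180.9575739848889 -500.14675251936825
[577.08089984  45.04189513 152.        ] 180.41095819833228 -549.9681734326319
[571.41250106  33.74763041 160.        ] 168.09630320026736 -547.1358059020986
```

>>> drive_tool(rows=[[1,[0,-0.04,0.004],-0.009],[1,[0.0,-0.0726,0.004],-0.009],[1,[0.04,-0.0726,0.004],-0.009],[1,[0.08,-0.0726,0.004],-0.009],[1,[0.12,-0.0726,0.004],-0.009],[1,[0.1447,-0.0726,0.004],-0.009],[1,[0.1447,-0.0726,0.004],-0.009],[1,[0.1447,-0.0726,0.004],-0.009],[1,[0.1447,-0.0726,0.004],-0.009],[1,[0.1447,-0.0726,0.004],-0.009]])

```text
t: 5.48
eef_pos: [0.5254, -0.0696, 0.157]
ee_rot: [0.188, 1.56, -0.188]
force: [0.5, -0.4, -1.1]
finger_gap: 0.0135
```

```bash
cat >> h.py <<'E'
e=np.array([.2368,.9715]);lt=np.array([-.9715,.2368])
def st():
    o=status.get_obs();p=o['eef_pos']*1000;M=R.from_rotvec(o['ee_rot']).as_matrix()
    print('t',o['t'],'depth',round(p[:2]@e,1),'lat',round(p[:2]@lt,1),'z',round(p[2],1),'xy',p[:2].round(1),'yaw_y',np.degrees(np.arctan2(M[1,1],M[0,1])).round(2),'F',o['force'].round(1),'T',o['torque'].round(2),'gap',round(o['finger_gap']*1000,1))
    return o
E
python3 - <<'E'
from h import *
im=cams.grab_frame('wrist');st();cv2.imwrite('pics/w6.png',im);cv2.imwrite('pics/w6c.png',cv2.resize(im[0:130,220:420],None,fx=4,fy=4,interpolation=cv2.INTER_CUBIC))
E
```

```text
t 5.5333 depth 56.9 lat -526.8 z 156.9 xy [525.4 -69.5] yaw_y 76.27 F [-0.4 -0.9 -0.7] T [-0.   -0.01  0.  ] gap 13.4
```

View pics/w6c.png

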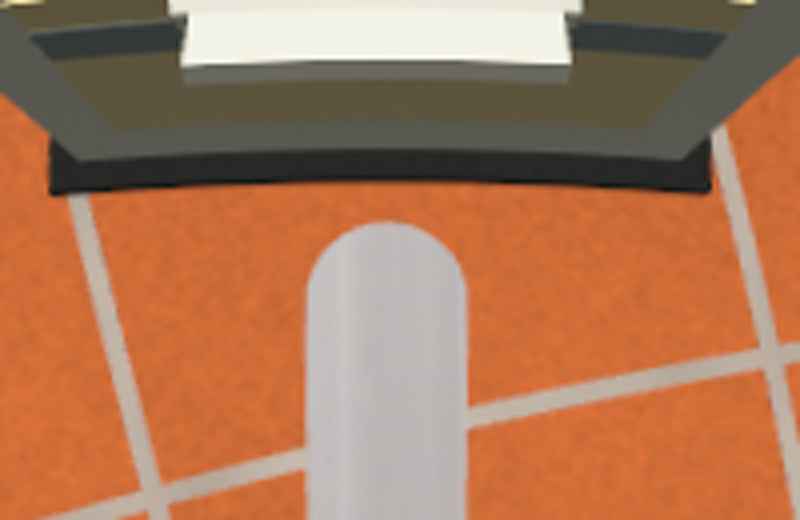

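>>> drive_tool(rows=[[1,[0,0,0],0],[1,[0,0,0],0],[1,[0,0,0],0]])

```text
t: 5.78
eef_pos: [0.5246, -0.0691, 0.1556]
ee_rot: [0.188, 1.562, -0.188]
force: [-0.4, 0.2, -0.7]
finger_gap: 0.0136
```

```bash
python3 -c "
from h import *
st()"
```

```text
t 5.7833 depth 57.1 lat -526.0 z 155.6 xy [524.6 -69.1] yaw_y 76.31 F [-0.4  0.2 -0.7] T [-0.01  0.04 -0.01] gap 13.6
```

>>> drive_tool(rows=[[1,[0.0013,0,0],0],[1,[0.0013,0.005,0],0],[1,[0.0013,0.01,0],0],[1,[0.0013,0.015,0],0],[1,[0.0013,0.02,0],0],[1,[0.0013,0.023,0],0],[1,[0.0013,0.026,0],0],[1,[0.0013,0.026,0],0]])

```text
t: 6.45
eef_pos: [0.5306, -0.043, 0.1537]
ee_rot: [0.187, 1.563, -0.187]
force: [0.1, 0.7, -0.9]
finger_gap: 0.0137
```

```bash
python3 -c "
from h import *
im=cams.grab_frame('wrist');st();cv2.imwrite('pics/w7c.png',cv2.resize(im[0:130,220:420],None,fx=4,fy=4,interpolation=cv2.INTER_CUBIC))"
```

```text
t 6.5 depth 83.4 lat -525.7 z 153.7 xy [530.6 -43.4] yaw_y 76.34 F [-0.2 -0.2 -1.4] T [-0.   -0.04  0.01] gap 13.7
```

View pics/w7c.png

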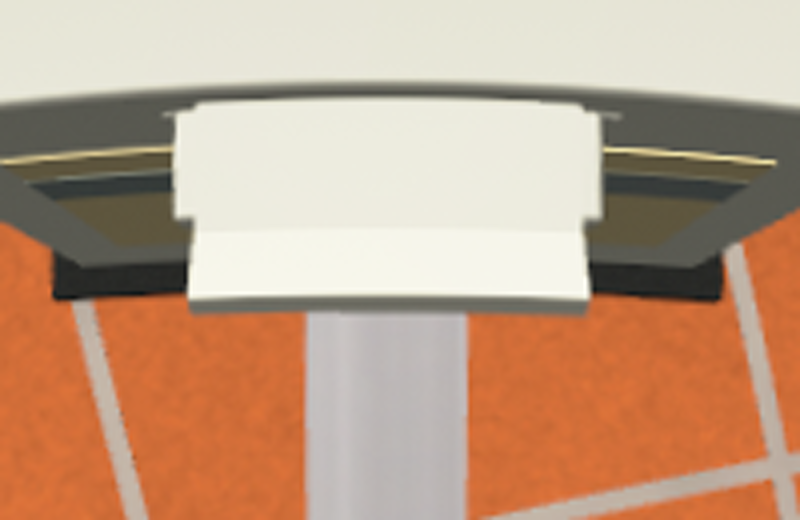

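>>> drive_tool(rows=[[1,[0,0.004,0],0],[1,[0,0.007,0],0],[1,[0,0.01,0],0],[1,[0,0.013,0],0],[1,[0,0.015,0],0],[1,[0,0.016,0],0],[1,[0,0.016,0],0],[1,[0,0.016,0],0]])

```text
t: 7.17
eef_pos: [0.5343, -0.0283, 0.1537]
ee_rot: [0.188, 1.563, -0.188]
force: [0.2, -0.3, -0.2]
finger_gap: 0.0135
```

```bash
python3 -c "
from h import *
st()"
```

```text
t 7.1667 depth 99.1 lat -525.7 z 153.7 xy [534.3 -28.3] yaw_y 76.31 F [ 0.2 -0.3 -0.2] T [-0.04  0.02 -0.01] gap 13.5
```

>>> drive_tool(rows=[[1,[0.004,0.001,0],0],[1,[0.008,0.0015,0],0],[1,[0.012,0.002,0],0],[1,[0.016,0.003,0],0],[1,[0.02,0.004,0],0],[1,[0.02,0.004,0],0],[1,[0.02,0.004,0],0]])

```text
t: 7.75
eef_pos: [0.5355, -0.0248, 0.1337]
ee_rot: [0.188, 1.562, -0.188]
force: [1.6, -3.5, 5.5]
finger_gap: 0.0136
```

```bash
python3 -c "
from h import *
im=cams.grab_frame('wrist');st();cv2.imwrite('pics/w8.png',im)"
```

```text
t 7.8 depth 102.8 lat -526.1 z 133.8 xy [535.5 -24.8] yaw_y 76.27 F [ 0.3 -4.2  4.4] T [-0.47 -0.27 -0.15] gap 13.6
```

View pics/w8.png

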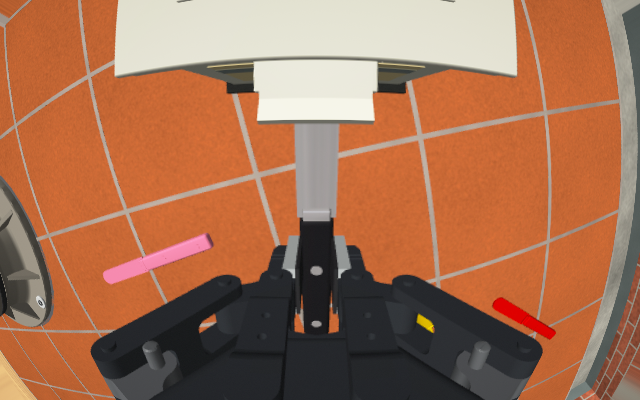

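>>> drive_tool(rows=[[1,[0.004,0.0015,0],0],[1,[0.008,0.003,0],0],[1,[0.012,0.0045,0],0],[1,[0.016,0.006,0],0],[1,[0.02,0.0075,0],0],[1,[0.022,0.009,0],0],[1,[0.022,0.009,0],0]])

```text
t: 8.38
eef_pos: [0.5369, -0.0162, 0.1112]
ee_rot: [0.188, 1.564, -0.189]
force: [-0.7, -6.1, 2.2]
finger_gap: 0.0138
```

```bash
python3 -c "
from h import *
im=cams.grab_frame('wrist');st();cv2.imwrite('pics/w9.png',im)"
```

```text
t 8.4333 depth 111.3 lat -525.5 z 111.4 xy [537.  -16.3] yaw_y 76.27 F [ 0.2 -6.5  2.3] T [-0.99  0.01 -0.06] gap 13.5
```

View pics/w9.png

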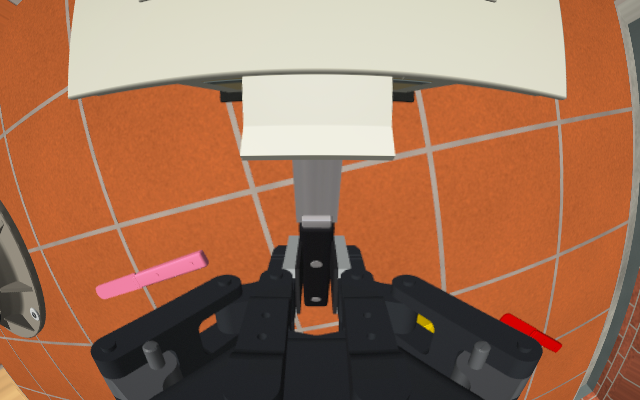

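```bash
python3 -c "
from h import *
ci=cams.camera_info('wrist')
for l,r in [((241,158.5),(394.5,158)),((243,76),(391,76)),((68,98),(566,97))]:
  d1,d2=rayf(ci,l),rayf(ci,r);W=42 if l[0]>100 else 156
  # lines: level edge; solve scale assuming equal range
  a=np.arccos(d1@d2);D=W/(2*np.sin(a/2));print(((ci['xyz']*1000+D*d1)).round(1),(ci['xyz']*1000+D*d2).round(1))
"
```

```text
[529.9  44.4 171.6] [570.8  34.7 171.8]
[535.2  67.  165.9] [576.  57. 166.]
[479.7  80.1 176.5] [631.3  43.5 176.8]
```

>>> drive_tool(rows=[[1,[0.003,0.001,0],0],[1,[0.006,0.002,0],0],[1,[0.009,0.004,0],0],[1,[0.009,0.004,0],0],[1,[0.009,0.004,0],0]])

```text
t: 8.85
eef_pos: [0.5384, -0.0117, 0.1026]
ee_rot: [0.188, 1.563, -0.188]
force: [1.1, -3.3, 2.1]
finger_gap: 0.0138
```

```bash
python3 -c "
from h import *
ci=cams.camera_info('wrist')
im=cams.grab_frame('wrist');st();cv2.imwrite('pics/w10.png',im);print(ci)
cv2.imwrite('pics/s10.png',cv2.resize(cams.grab_frame('scene')[160:260,260:400],None,fx=5,fy=5,interpolation=cv2.INTER_CUBIC))
"
```

```text
t 8.9 depth 116.0 lat -525.8 z 102.7 xy [538.4 -11.8] yaw_y 76.3 F [ 1.2 -2.9  2.9] T [-0.41 -0.29 -0.1 ] gap 13.2
{'vertical_fov': 65.70646984690485, 'cx': 316.1554641125319, 'cy': 197.2791979744047, 'xyz': array([0.55416455, 0.05646745, 0.24527833]), 'attitude': array([ 2.84244003, -0.34049625, -0.04763128])}
```

View pics/w10.png

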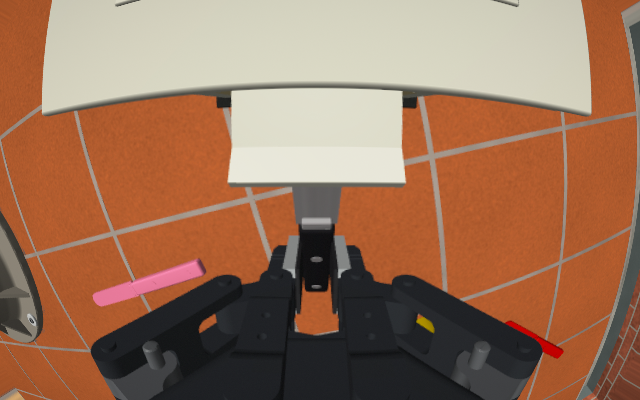

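View pics/s10.png

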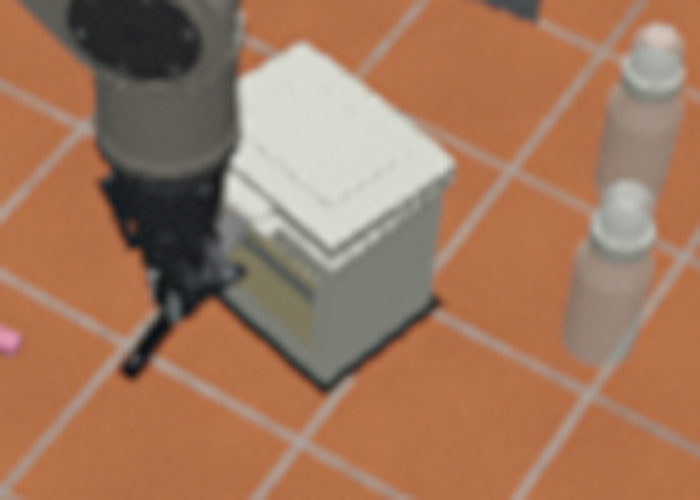

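>>> drive_tool(rows=[[1,[-0.008,0,0],0],[1,[-0.016,0.001,0],0],[1,[-0.024,0.002,0],0],[1,[-0.032,0.005,0],0],[1,[-0.038,0.007,0],0],[1,[-0.038,0.007,0],0],[1,[-0.038,0.007,0],0]])

```text
t: 9.53
eef_pos: [0.5402, -0.0044, 0.1412]
ee_rot: [0.187, 1.562, -0.187]
force: [-0.1, -0.8, 0.3]
finger_gap: 0.0131
```

```bash
python3 -c "
from h import *
im=cams.grab_frame('wrist');st();cv2.imwrite('pics/w11.png',im)
cv2.imwrite('pics/s11.png',cv2.resize(cams.grab_frame('scene')[160:260,260:400],None,fx=5,fy=5,interpolation=cv2.INTER_CUBIC))
"
```

```text
t 9.5833 depth 123.4 lat -525.7 z 140.8 xy [540.   -4.6] yaw_y 76.33 F [-0.1 -0.2 -1.1] T [0.   0.02 0.02] gap 13.4
```

View pics/w11.png

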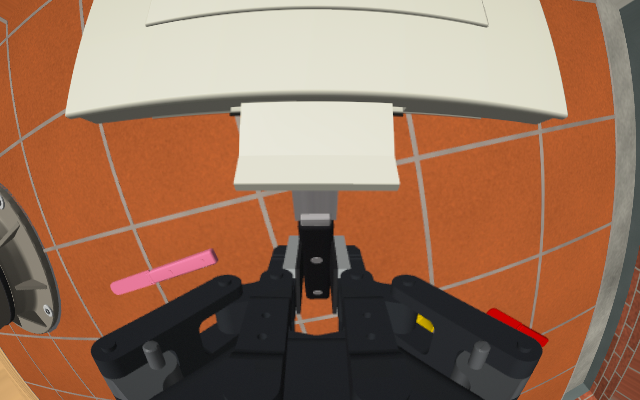

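View pics/s11.png

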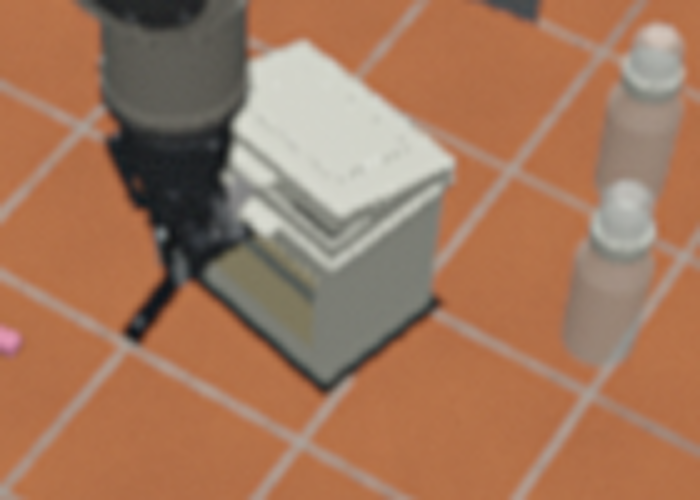

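>>> drive_tool(rows=[[1,[-0.015,0.005,0],0],[1,[-0.03,0.013,0],0],[1,[-0.044,0.021,0],0],[1,[-0.052,0.03,0],0],[1,[-0.06,0.042,0],0],[1,[-0.067,0.055,0],0],[1,[-0.067,0.055,0],0],[1,[-0.067,0.055,0],0]])

```text
t: 10.3
eef_pos: [0.5531, 0.0496, 0.2075]
ee_rot: [0.187, 1.563, -0.186]
force: [-0.2, -0.5, -0.2]
finger_gap: 0.0137
```

```bash
python3 -c "
from h import *
im=cams.grab_frame('wrist');st();cv2.imwrite('pics/w12.png',im)
cv2.imwrite('pics/s12.png',cv2.resize(cams.grab_frame('scene')[140:260,260:400],None,fx=5,fy=5,interpolation=cv2.INTER_CUBIC))
"
```

```text
t 10.35 depth 178.3 lat -525.5 z 207.2 xy [552.8  48.8] yaw_y 76.35 F [ 0.7 -0.7 -0.9] T [ 0.   -0.02  0.  ] gap 13.3
```

View pics/w12.png

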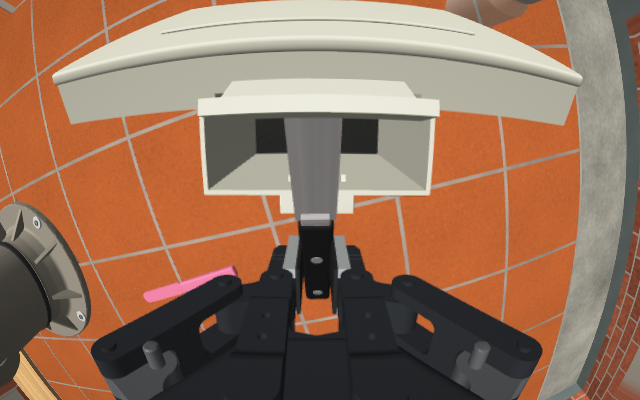

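View pics/s12.png

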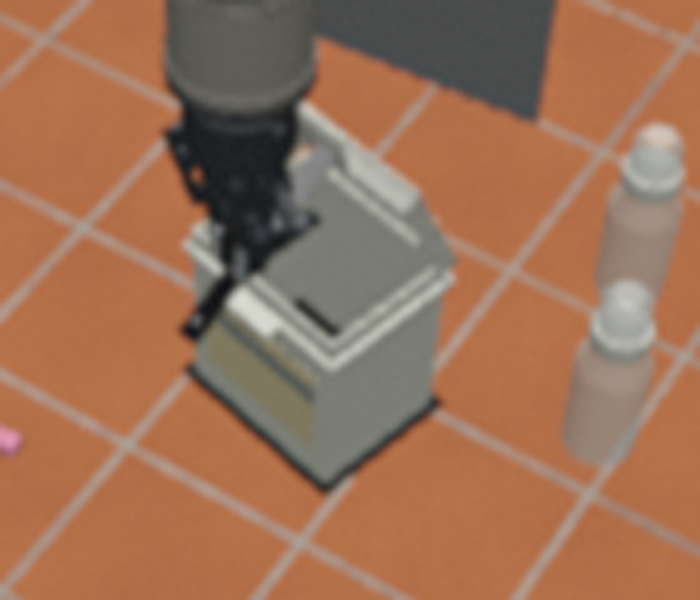

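>>> drive_tool(rows=[[1,[-0.006,0.012,0],0],[1,[-0.011,0.025,0],0],[1,[-0.014,0.038,0],0],[1,[-0.016,0.048,0],0],[1,[-0.016,0.058,0],0],[1,[-0.016,0.068,0],0],[1,[-0.015,0.078,0],0],[1,[-0.012,0.088,0],0],[1,[-0.009,0.097,0],0],[1,[-0.009,0.097,0],0],[1,[-0.009,0.097,0],0]])

```text
t: 11.32
eef_pos: [0.5758, 0.1432, 0.2162]
ee_rot: [0.187, 1.564, -0.187]
force: [0.2, -0.4, -1.8]
finger_gap: 0.0132
```

```bash
python3 -c "
from h import *
im=cams.grab_frame('wrist');st();cv2.imwrite('pics/w13.png',im)
cv2.imwrite('pics/s13.png',cv2.resize(cams.grab_frame('scene')[140:260,260:400],None,fx=5,fy=5,interpolation=cv2.INTER_CUBIC))
"
```

```text
t 11.3667 depth 275.0 lat -525.6 z 216.5 xy [575.8 142.7] yaw_y 76.31 F [ 0.3 -0.4 -0.4] T [-0.04  0.03  0.01] gap 13.6
```

View pics/w13.png

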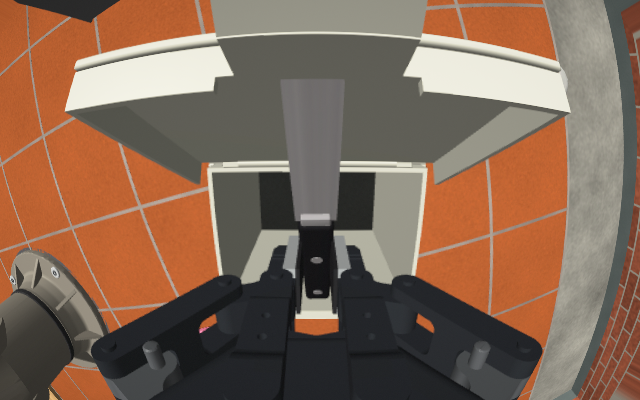

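View pics/s13.png

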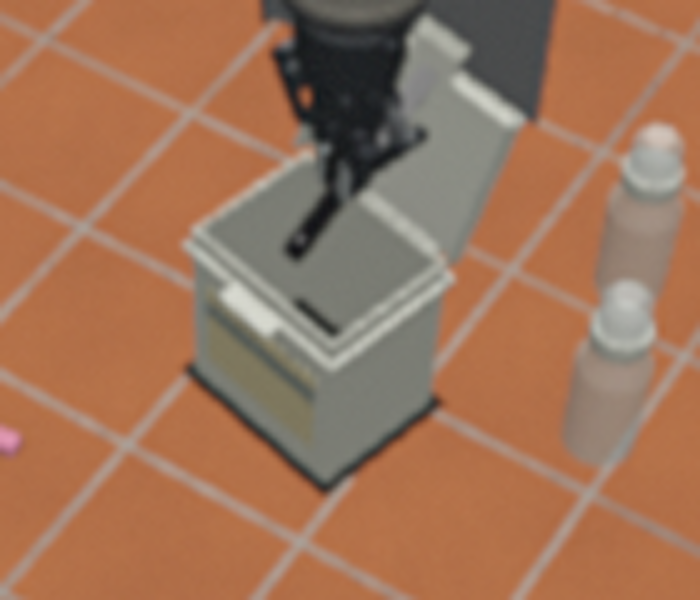

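>>> drive_tool(rows=[[1,[0.003,0.008,0],0],[1,[0.006,0.014,0],0],[1,[0.008,0.018,0],0],[1,[0.008,0.022,0],0],[1,[0.008,0.022,0],0]])

```text
t: 11.83
eef_pos: [0.5793, 0.1589, 0.2056]
ee_rot: [0.184, 1.568, -0.197]
force: [-4.2, -21.9, -15.7]
finger_gap: 0.0137
```

```bash
python3 -c "
from h import *
im=cams.grab_frame('wrist');st();cv2.imwrite('pics/w14.png',im)
"
```

```text
t 11.8833 depth 291.4 lat -525.3 z 205.8 xy [579.4 158.8] yaw_y 76.09 F [ -5.  -22.2 -16.1] T [-4.33  0.91 -0.02] gap 13.5
```

View pics/w14.png

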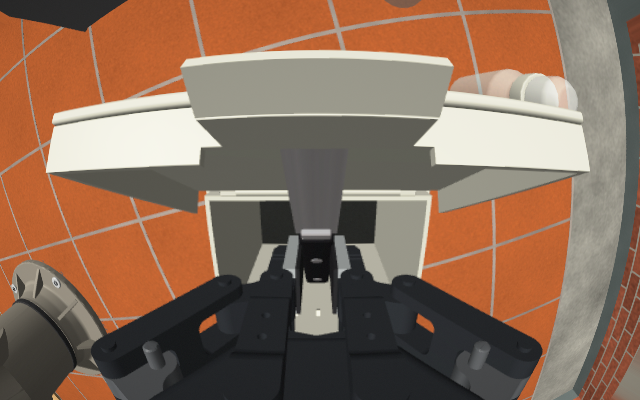

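>>> drive_tool(rows=[[1,[-0.005,-0.012,0],0],[1,[-0.01,-0.03,0],0],[1,[-0.03,-0.04,0],0],[1,[-0.06,-0.05,0],0],[1,[-0.09,-0.07,0],0],[1,[-0.1,-0.1,0],0],[1,[-0.1,-0.1,0],0],[1,[-0.1,-0.1,0],0]])

```text
t: 12.55
eef_pos: [0.5578, 0.0651, 0.3099]
ee_rot: [0.19, 1.56, -0.191]
force: [0.3, 0.3, -1.8]
finger_gap: 0.0135
```

```bash
python3 -c "
from h import *
ci=cams.camera_info('wrist')
im=cams.grab_frame('wrist');st();cv2.imwrite('pics/w15.png',im)
cv2.imwrite('pics/s15.png',cams.grab_frame('scene'))
print(ci)
"
```

```text
t 12.6 depth 196.5 lat -525.9 z 309.1 xy [557.5  66.4] yaw_y 76.21 F [ 0.1  0.4 -1.1] T [-0.03  0.04  0.01] gap 13.7
{'vertical_fov': 65.70646984690485, 'cx': 316.1554641125319, 'cy': 197.2791979744047, 'xyz': array([0.57348748, 0.13330896, 0.45250706]), 'attitude': array([ 2.8415415 , -0.34601548, -0.04482117])}
```

View pics/w15.png

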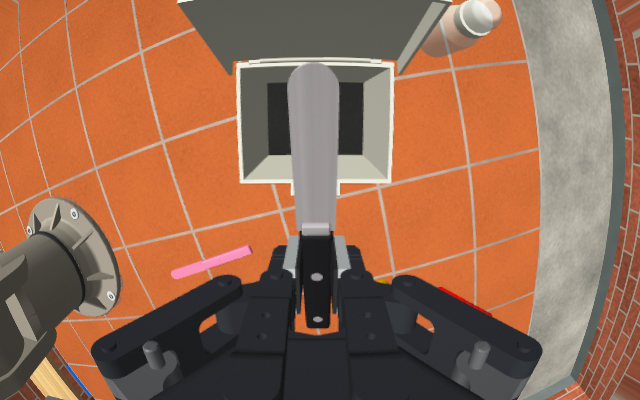

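View pics/s15.png

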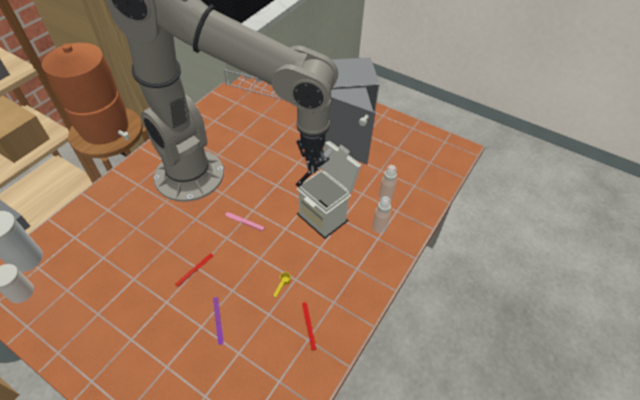

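>>> drive_tool(rows=[[1,[0,-0.04,-0.005],0],[1,[0,-0.08,-0.01],0],[1,[0,-0.12,-0.02],0],[1,[0.02,-0.155,-0.033],0],[1,[0.04,-0.19,-0.033],0],[1,[0.065,-0.22,-0.033],0],[1,[0.09,-0.25,-0.033],0],[1,[0.12,-0.275,-0.033],0],[1,[0.155,-0.29,-0.033],0],[1,[0.19,-0.296,-0.033],0],[1,[0.225,-0.296,-0.033],0],[1,[0.25,-0.296,-0.033],0]])

```text
t: 13.65
eef_pos: [0.4543, -0.2119, 0.0555]
ee_rot: [0.189, 1.565, -0.186]
force: [-0.0, -0.8, -0.9]
finger_gap: 0.0135
```

>>> drive_tool(rows=[[1,[0,0,0],0],[1,[0.01,0,0],0],[1,[0.02,0,0],0],[1,[0.027,0,0],0],[1,[0.033,0,0],0],[1,[0.039,0,0],0],[1,[0.045,0,0],0],[1,[0.051,0,0],0],[1,[0.051,0,0],0]])

```text
t: 14.4
eef_pos: [0.4554, -0.2128, 0.0076]
ee_rot: [0.187, 1.563, -0.188]
force: [-2.4, 0.1, 5.3]
finger_gap: 0.0134
```

```bash
python3 -c "
from h import *
im=cams.grab_frame('wrist');st();cv2.imwrite('pics/w16.png',im)
"
```

```text
t 14.45 depth -98.9 lat -492.9 z 8.0 xy [ 455.5 -212.9] yaw_y 76.3 F [-2.4  1.6  4.8] T [-0.19  0.54 -0.19] gap 13.2
```

View pics/w16.png

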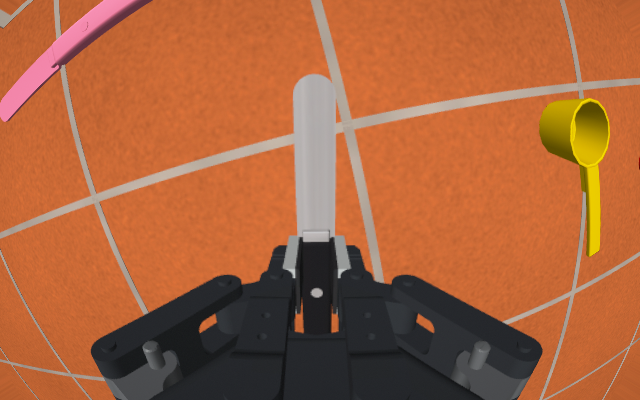

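>>> drive_tool(rows=[[1,[0.003,0,0],0],[0.6,[0.003,0,0],0],[0.5,[0.003,0,0],0],[0.5,[0.003,0,0],0],[0.5,[0.003,0,0],0],[0.5,[-0.03,0,0],0],[0.4,[-0.07,0,0],0],[0,[-0.11,0,0],0],[0,[-0.15,0,0],0],[0,[-0.15,0,0],0],[0,[-0.15,0,0],0]])

```text
t: 15.37
eef_pos: [0.4565, -0.2134, 0.1602]
ee_rot: [0.187, 1.558, -0.189]
force: [-0.3, 0.2, -1.5]
finger_gap: 0.0856
```

```bash
python3 -c "
from h import *
import pickle
ci=cams.camera_info('wrist');im=cams.grab_frame('wrist');o=st();cv2.imwrite('pics/w17.png',im);pickle.dump(ci,open('w17.pkl','wb'))
M=R.from_rotvec(o['ee_rot']).as_matrix()
c=M.T@(ci['xyz']-o['eef_pos']);print('cam in tool',c)
for uv in [(92,350),(116,398),(215,277),(270,250),(300,240),(60,398),(240,282)]:
  d=M.T@rayf(ci,uv)
  for yy in(0,.011): s=(yy-c[1])/d[1];print(uv,yy,((c+s*d)*1000).round(0))
"
```

```text
t 15.4167 depth -99.1 lat -492.9 z 158.4 xy [ 455.4 -213.1] yaw_y 76.28 F [-0.6  0.4 -1.2] T [0.04 0.01 0.05] gap 85.5
cam in tool [-0.14433507  0.06993179 -0.00015524]
(92, 350) 0 [-86.   0. -75.]
(92, 350) 0.011 [-95.  11. -63.]
(116, 398) 0 [-102.    0.  -55.]
(116, 398) 0.011 [-108.   11.  -47.]
(215, 277) 0 [-30.   0. -45.]
(215, 277) 0.011 [-48.  11. -38.]
(270, 250) 0 [ -0.   0. -24.]
(270, 250) 0.011 [-23.  11. -20.]
(300, 240) 0 [13.  0. -9.]
(300, 240) 0.011 [-12.  11.  -7.]
(60, 398) 0 [-109.    0.  -73.]
(60, 398) 0.011 [-114.   11.  -62.]
(240, 282) 0 [-33.   0. -32.]
(240, 282) 0.011 [-50.  11. -27.]
```

View pics/w17.png

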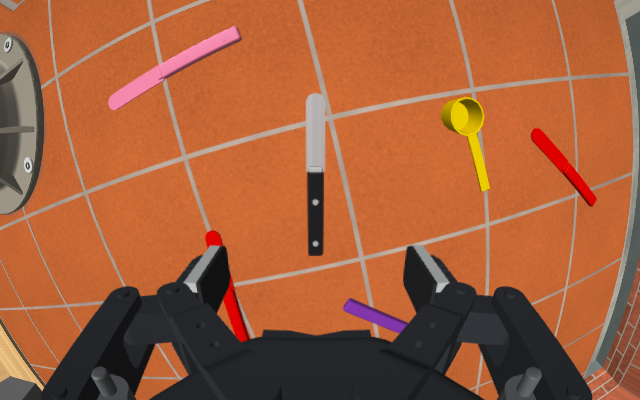

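```bash
python3 - <<'E'
from h import *
import pickle
ci=pickle.load(open('w17.pkl','rb'));im=cv2.imread('pics/w17.png');hsv=cv2.cvtColor(im,cv2.COLOR_BGR2HSV)
cv2.imwrite('pics/w17c.png',cv2.resize(im[85:200,430:500],None,fx=5,fy=5,interpolation=cv2.INTER_CUBIC))
y=((hsv[...,0]>20)&(hsv[...,0]<35)&(hsv[...,1]>150)&(hsv[...,2]>60)).astype(np.uint8)
pts=[]
for r in range(144,188,4):
  a=np.where(y[r])[0]; w=(wplane(ci,((a[0]+a[-1])/2,r),.028)*1000);pts.append(w[:2]);
  print(r,a[0],a[-1],w.round(1),np.linalg.norm(wplane(ci,(a[-1]+.5,r),.028)-wplane(ci,(a[0]-.5,r),.028)).round(4))
l=cv2.fitLine(np.array(pts,np.float32),cv2.DIST_HUBER,0,.01,.01).ravel();print(l,np.degrees(np.arctan2(l[1],l[0])))
rows=np.where(y[:,470:495].any(1))[0];print('end row',rows.max(),(wplane(ci,(486,rows.max()+.5),.028)*1000).round(1))
E
```

```text
144 469 479 [ 616.2 -206.6   28. ] 0.0128
148 470 480 [ 616.8 -210.7   28. ] 0.0129
152 471 481 [ 617.3 -214.9   28. ] 0.0129
156 472 482 [ 618.  -219.1   28. ] 0.013
160 473 483 [ 618.6 -223.3   28. ] 0.0131
164 474 484 [ 619.3 -227.6   28. ] 0.0132
168 475 485 [ 620.  -231.8   28. ] 0.0133
172 476 486 [ 620.7 -236.2   28. ] 0.0134
176 477 487 [ 621.5 -240.5   28. ] 0.0135
180 478 487 [ 621.7 -244.8   28. ] 0.0123
184 479 488 [ 622.5 -249.3   28. ] 0.0124
[ 1.4702068e-01 -9.8913342e-01  6.1910645e+02 -2.2643127e+02] -81.545685
end row 191 [ 624.9 -258.    28. ]
```

View pics/w17c.png

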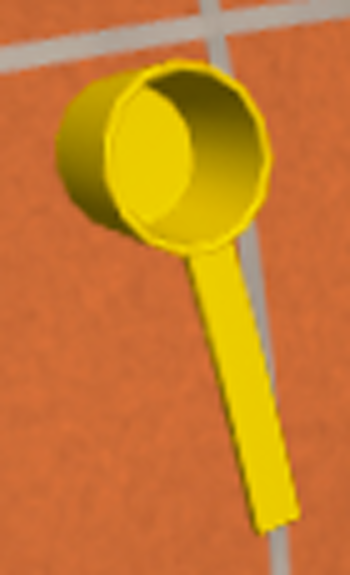

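```bash
python3 - <<'E'
from h import *
import pickle
ci=pickle.load(open('w17.pkl','rb'))
for u in [(533,130),(541,130),(590,205)]: print((wplane(ci,u,.005)*1000).round(1))
print((wplane(ci,(467.4,116.4),.03)*1000).round(1))
E
```

```text
[ 713.1 -210.2    5. ]
[ 726.2 -212.1    5. ]
[ 823.5 -331.5    5. ]
[ 612.2 -178.6   30. ]
```

>>> drive_tool(rows=[[0.5,[0,0.008,0.035],-0.06],[0.5,[0,0.016,0.07],-0.12],[0.5,[0,0.024,0.11],-0.18],[0.5,[0.03,0.032,0.14],-0.241],[0.5,[0.06,0.0365,0.158],-0.241],[0.5,[0.08,0.0365,0.158],-0.241],[0.5,[0.08,0.0365,0.158],-0.241],[0.5,[0.08,0.0365,0.158],-0.241]])

```text
t: 16.08
eef_pos: [0.6159, -0.2141, 0.0755]
ee_rot: [-0.108, 1.572, 0.111]
force: [-0.8, -0.3, 0.1]
finger_gap: 0.0424
```

```bash
python3 - <<'E'
from h import *
import pickle
ci=cams.camera_info('wrist');im=cams.grab_frame('wrist');o=st();cv2.imwrite('pics/w18.png',im);pickle.dump(ci,open('w18.pkl','wb'))
hsv=cv2.cvtColor(im,cv2.COLOR_BGR2HSV)
y=((hsv[...,0]>20)&(hsv[...,0]<35)&(hsv[...,1]>150)&(hsv[...,2]>60)).astype(np.uint8)
q=np.where(y.any(1))[0];print(q.min(),q.max())
pts=[]
for r in range(q.min(),q.max(),8):
  a=np.where(y[r])[0]; w=wplane(ci,((a[0]+a[-1])/2,r),.028)*1000; print(r,a[0],a[-1],w.round(1))
E
```

```text
t 16.1333 depth -62.5 lat -650.0 z 77.4 xy [ 616.7 -214.6] yaw_y 97.99 F [-0.6  0.4 -0.4] T [ 0.01 -0.06  0.  ] gap 42.6
137 277
137 314 327 [ 610.  -160.4   28. ]
145 300 341 [ 610.7 -165.3   28. ]
153 294 347 [ 611.4 -170.2   28. ]
161 291 350 [ 612.1 -175.2   28. ]
169 291 350 [ 612.9 -180.2   28. ]
177 293 348 [ 613.6 -185.3   28. ]
185 298 344 [ 614.6 -190.4   28. ]
193 308 334 [ 615.4 -195.6   28. ]
201 313 329 [ 616.2 -200.8   28. ]
209 313 329 [ 616.9 -206.2   28. ]
217 313 329 [ 617.7 -211.6   28. ]
225 314 329 [ 618.9 -217.1   28. ]
233 314 329 [ 619.7 -222.7   28. ]
241 314 329 [ 620.6 -228.5   28. ]
249 314 329 [ 621.4 -234.4   28. ]
257 314 329 [ 622.3 -240.4   28. ]
265 314 329 [ 623.3 -246.6   28. ]
273 314 329 [ 624.2 -253.    28. ]
```

View pics/w18.png

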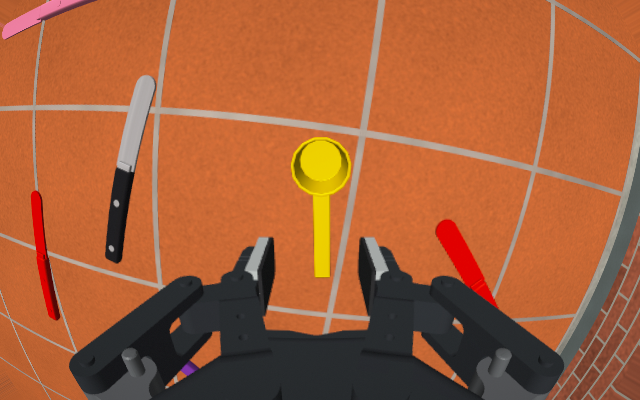

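>>> drive_tool(rows=[[0.5,[0.03,0,0.0015],0],[0.5,[0.055,0,0.0015],0],[0.5,[0.055,0,0.0015],0],[0.5,[0.055,0,0.0015],0],[1,[0.055,0,0.0015],0],[1,[0.055,0,0.0015],0],[1,[0.055,0,0.0015],0],[1,[0.055,0,0.0015],0],[1,[0.055,0,0.0015],0],[1,[0.055,0,0.0015],0]])

```text
t: 16.97
eef_pos: [0.6201, -0.2154, 0.0243]
ee_rot: [-0.11, 1.566, 0.108]
force: [0.5, -2.6, 8.3]
finger_gap: 0.008
```

>>> drive_tool(rows=[[1,[0,0,0],0],[1,[-0.03,0,0],0],[1,[-0.06,0,0],0],[1,[-0.1,0,0],0],[1,[-0.14,0,0],0],[1,[-0.18,0,0],0],[1,[-0.22,0,0],0],[1,[-0.25,0,0],0],[1,[-0.25,0,0],0],[1,[-0.25,0,0],0]])

```text
t: 17.8
eef_pos: [0.6197, -0.2147, 0.2756]
ee_rot: [-0.111, 1.564, 0.108]
force: [0.0, 0.1, -0.5]
finger_gap: 0.0079
```

```bash
python3 - <<'E'
from h import *
im=cams.grab_frame('wrist');o=st();cv2.imwrite('pics/w19.png',im)
E
```

```text
t 17.85 depth -61.9 lat -652.1 z 273.6 xy [ 618.9 -214.5] yaw_y 97.99 F [ 0.6 -0.4 -0.5] T [-0.09 -0.    0.03] gap 7.5
```

View pics/w19.png

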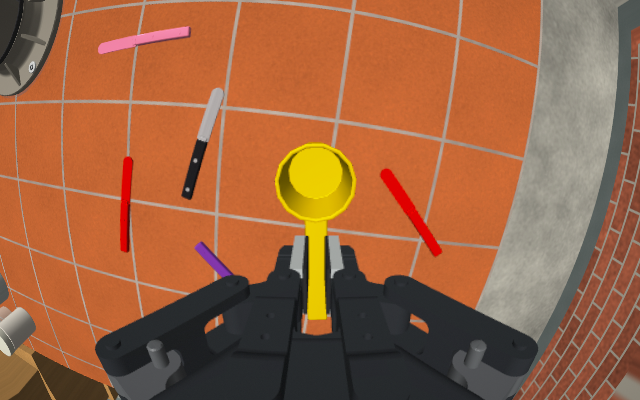

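>>> drive_tool(rows=[[1,[-0.025,0.035,0],-0.03],[1,[-0.025,0.07,0],-0.06],[1,[-0.025,0.105,0],-0.09],[1,[-0.025,0.14,0],-0.12],[1,[-0.025,0.175,0],-0.15],[1,[-0.025,0.21,0],-0.18],[1,[-0.025,0.245,0],-0.22],[1,[-0.025,0.28,0],-0.259],[1,[-0.025,0.31,0],-0.259],[1,[-0.025,0.331,-0.0005],-0.259],[1,[-0.025,0.331,-0.0005],-0.259],[1,[-0.025,0.331,-0.0005],-0.259]])

```text
t: 18.85
eef_pos: [0.5716, 0.1143, 0.2967]
ee_rot: [-0.43, 1.529, 0.431]
force: [0.7, -0.5, -0.2]
finger_gap: 0.0082
```

```bash
python3 - <<'E'
from h import *
im=cams.grab_frame('wrist');o=st();cv2.imwrite('pics/w20.png',im)
im=cams.grab_frame('scene');cv2.imwrite('pics/s20.png',cv2.resize(im[100:260,230:430],None,fx=4,fy=3.75,interpolation=cv2.INTER_CUBIC))
E
```

```text
t 18.9 depth 245.1 lat -529.0 z 296.8 xy [572.1 112.9] yaw_y 121.34 F [ 0.1  0.2 -1. ] T [-0.04 -0.04 -0.  ] gap 7.6
```

View pics/w20.png

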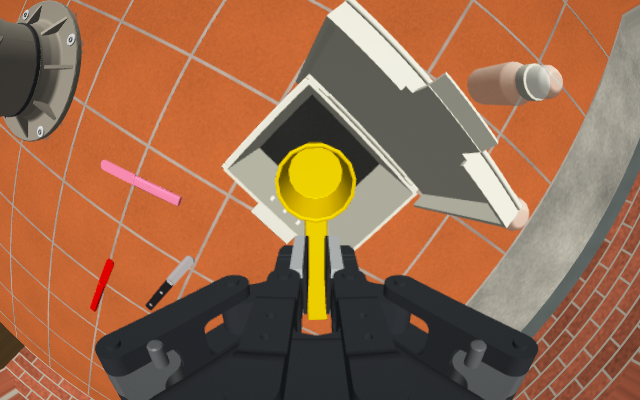

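View pics/s20.png

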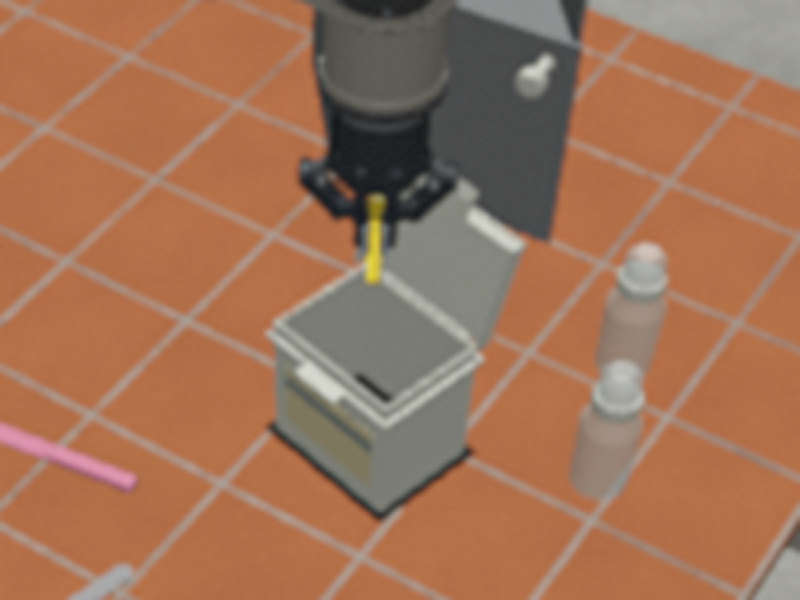

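>>> drive_tool(rows=[[1,[0.035,0,0],0],[1,[0.07,0,0],0],[1,[0.105,0,0],0],[1,[0.14,0,0],0],[1,[0.16,0,0],0],[1,[0.175,0,0],0],[1,[0.175,0,0],0],[1,[0.175,0,0],0]])

```text
t: 19.62
eef_pos: [0.5722, 0.1121, 0.1222]
ee_rot: [-0.427, 1.53, 0.427]
force: [0.5, 0.8, 0.4]
finger_gap: 0.0083
```

```bash
python3 - <<'E'
from h import *
im=cams.grab_frame('wrist');o=st();cv2.imwrite('pics/w21.png',im)
im=cams.grab_frame('scene');cv2.imwrite('pics/s21.png',cv2.resize(im[100:260,230:430],None,fx=4,fy=3.75,interpolation=cv2.INTER_CUBIC))
E
```

```text
t 19.6667 depth 244.9 lat -529.9 z 123.2 xy [572.8 112.5] yaw_y 121.24 F [-0.  -0.3  0.4] T [ 0.03  0.03 -0.  ] gap 7.5
```

View pics/w21.png

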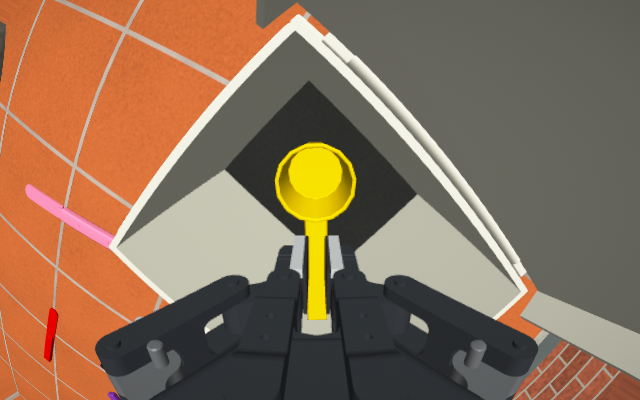

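View pics/s21.png

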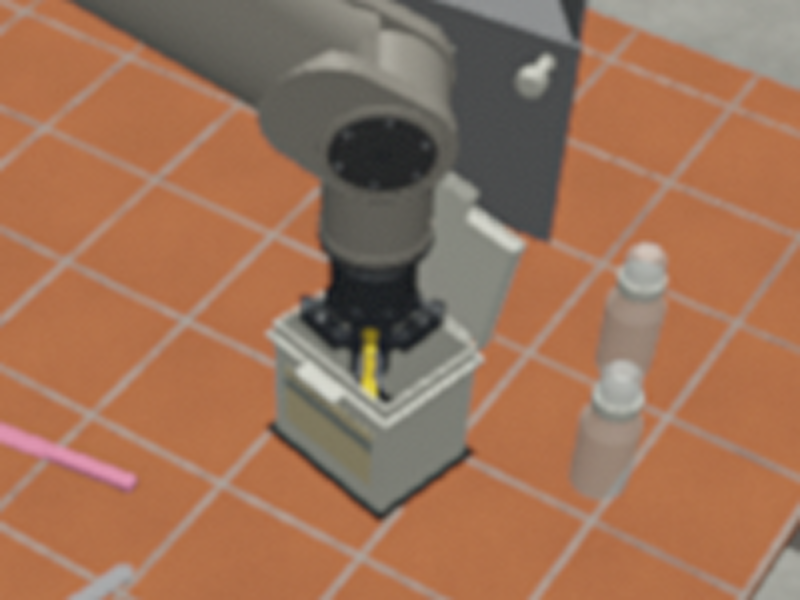

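>>> drive_tool(rows=[[1,[0.005,0,0],0],[1,[0.01,0,0],0],[1,[0.015,0,0],0],[1,[0.017,0,0],0],[1,[0.017,0,0],0],[0.75,[0.017,0,0],0],[0.7,[0.017,0,0],0],[0.7,[0.017,0,0],0],[0.7,[0.017,0,0],0]])

```text
t: 20.47
eef_pos: [0.5726, 0.1133, 0.106]
ee_rot: [-0.428, 1.528, 0.428]
force: [-0.2, 1.2, 0.2]
finger_gap: 0.0253
```

```bash
python3 - <<'E'
from h import *
im=cams.grab_frame('wrist');o=st();cv2.imwrite('pics/w22.png',im)
E
```

```text
t 20.5167 depth 245.7 lat -529.4 z 105.9 xy [572.5 113.3] yaw_y 121.31 F [-0.6  0.3 -0.5] T [ 0.13 -0.06 -0.03] gap 25.8
```

View pics/w22.png

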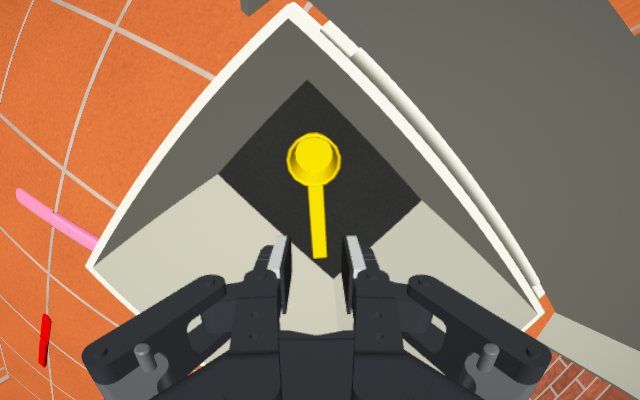

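Scoop is standing upright on the tub's floor. I retreat straight up and then away.

>>> drive_tool(rows=[[0.7,[-0.04,0,0],0],[0.7,[-0.08,0,0],0],[0.7,[-0.12,0,0],0],[0.7,[-0.16,0,0],0],[0.7,[-0.2,0,0],0],[0.7,[-0.23,-0.03,0],0],[0.7,[-0.23,-0.07,-0.02],0],[0.7,[-0.23,-0.11,-0.05],0],[0.7,[-0.23,-0.15,-0.08],0],[0.7,[-0.23,-0.16,-0.1],0],[0.7,[-0.23,-0.16,-0.1],0],[0.7,[-0.23,-0.16,-0.1],0]])

```text
t: 21.52
eef_pos: [0.5694, -0.0784, 0.3358]
ee_rot: [-0.425, 1.529, 0.424]
force: [-0.1, 0.1, 0.9]
finger_gap: 0.0255
```

```bash
python3 - <<'E'
from h import *
o=st()
for n in('top','scene'): cv2.imwrite(f'pics/{n}23.png',cams.grab_frame(n))
E
```

```text
t 21.5167 depth 58.7 lat -571.8 z 335.8 xy [569.4 -78.4] yaw_y 121.04 F [-0.1  0.1  0.9] T [ 0.02 -0.04 -0.07] gap 25.5
```

View pics/top23.png

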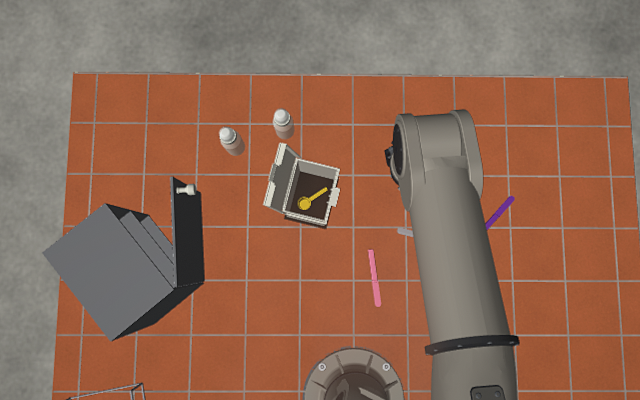

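View pics/scene23.png

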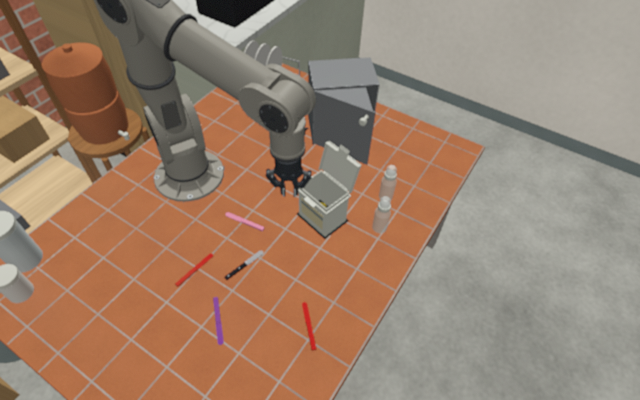

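```bash
python3 - <<'E'
from h import *
ct=cams.camera_info('top');cs=cams.camera_info('scene')
for th in(1.6,1.8,1.9,2.0):
  out=[]
  for (x,y,z) in[(-121,78,4),(-121,-78,4),(-144,21,-5),(-144,-21,-5)]:
    d=312.1+x*np.cos(th)+z*np.sin(th);zz=168-x*np.sin(th)+z*np.cos(th)
    w=np.array([*(d*e+(-525+y)*lt),zz])/1000; out+=[proj(ct,w).round(1).tolist(),proj(cs,w).round(1).tolist()]
  print(th,out)
a=cv2.imread('pics/top23.png')[130:240,250:350];b=cv2.imread('pics/scene23.png')[130:240,290:400]
cv2.imwrite('pics/c23.png',np.hstack([cv2.resize(a,(400,440)),cv2.resize(b,(400,400)) if 0 else cv2.resize(b,(400,440))]))
t0=cv2.imread('pics/top0.png');t1=cv2.imread('pics/top23.png')
print('diff bottles/cabinet',np.abs(t0[100:170,210:272].astype(int)-t1[100:170,210:272]).max(),np.abs(t0[100:138,265:300].astype(int)-t1[100:138,265:300]).max(),np.abs(t0[170:345,40:210].astype(int)-t1[170:345,40:210]).max())
E
```

```text
1.6 [[273.9, 208.0], [322.9, 144.0], [290.3, 145.2], [355.3, 168.5], [282.7, 184.2], [333.0, 149.0], [287.2, 166.9], [341.8, 155.6]]
1.8 [[264.3, 205.8], [327.8, 141.6], [280.8, 143.2], [360.2, 165.8], [270.9, 181.4], [339.0, 145.5], [275.4, 164.2], [347.8, 152.1]]
1.9 [[259.7, 204.8], [330.1, 140.8], [276.2, 142.4], [362.4, 164.8], [265.2, 180.2], [341.8, 144.3], [269.7, 163.1], [350.6, 150.8]]
2.0 [[255.5, 203.9], [332.3, 140.4], [272.0, 141.8], [364.5, 164.2], [259.8, 179.2], [344.5, 143.5], [264.4, 162.1], [353.3, 149.9]]
diff bottles/cabinet 113 6 6
```

View pics/c23.png

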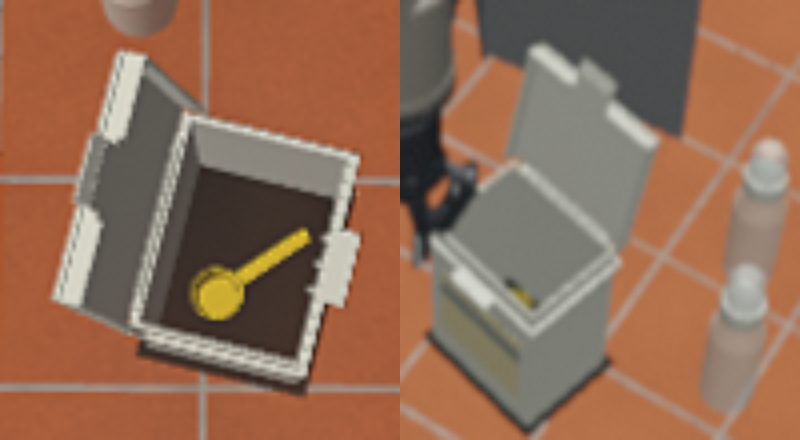

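>>> drive_tool(rows=[[1,[0,0.03,0.02],0.07],[1,[0,0.06,0.04],0.14],[1,[0,0.09,0.06],0.21],[1,[0,0.12,0.08],0.28],[1,[0,0.15,0.1],0.35],[1,[0,0.182,0.116],0.42],[1,[0.02,0.182,0.116],0.5],[1,[0.05,0.182,0.116],0.5],[1,[0.07,0.182,0.116],0.5],[1,[0.07,0.182,0.116],0.5],[1,[0.07,0.182,0.116],0.5]])

```text
t: 22.53
eef_pos: [0.5741, 0.1416, 0.2656]
ee_rot: [0.186, 1.564, -0.186]
force: [0.0, 0.7, 0.5]
finger_gap: 0.0003
```

```bash
python3 - <<'E'
from h import *
st()
im=cams.grab_frame('wrist');cv2.imwrite('pics/w24.png',im)
E
```

```text
t 22.5333 depth 273.5 lat -524.2 z 265.6 xy [574.1 141.6] yaw_y 76.44 F [0.  0.7 0.5] T [ 0.   -0.02  0.04] gap 0.3
```

View pics/w24.png

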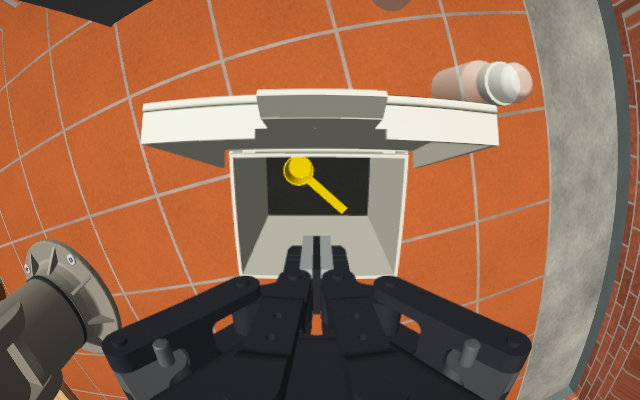

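Fingers in front of the lid, lid leaning back but not at its stop. Push gently.

>>> drive_tool(rows=[[1,[0,0.015,0],0],[1,[0,0.03,0],0],[1,[0,0.04,0],0],[1,[0,0.048,0],0],[1,[0,0.054,0],0],[1,[0,0.06,0],0],[1,[0,0.06,0],0]])

```text
t: 23.17
eef_pos: [0.589, 0.1996, 0.2659]
ee_rot: [0.187, 1.563, -0.187]
force: [0.1, -0.4, 1.1]
finger_gap: -0.0004
```

```bash
python3 - <<'E'
from h import *
st()
E
```

```text
t 23.1667 depth 333.4 lat -525.0 z 265.9 xy [589.  199.6] yaw_y 76.35 F [ 0.1 -0.4  1.1] T [ 0.05 -0.01  0.01] gap -0.4
```

>>> drive_tool(rows=[[1,[0,0.004,0],0],[1,[0,0.008,0],0],[1,[0,0.012,0],0],[1,[0,0.012,0],0]])

```text
t: 23.5
eef_pos: [0.5917, 0.2089, 0.2655]
ee_rot: [0.187, 1.563, -0.191]
force: [-2.2, -8.0, 2.5]
finger_gap: -0.0004
```

```bash
python3 - <<'E'
from h import *
st()
im=cams.grab_frame('top');cv2.imwrite('pics/t25.png',cv2.resize(im[130:240,230:350],None,fx=5,fy=5))
im=cams.grab_frame('wrist');cv2.imwrite('pics/w25.png',im)
E
```

```text
t 23.5 depth 343.1 lat -525.4 z 265.5 xy [591.7 208.9] yaw_y 76.24 F [-2.2 -8.   2.5] T [-1.46  0.57 -0.01] gap -0.4
```

View pics/w25.png

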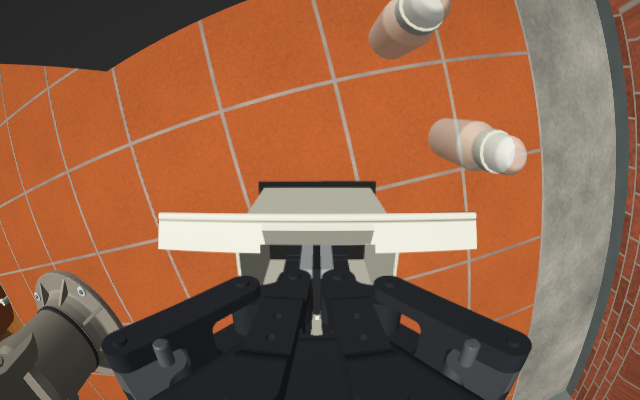

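>>> drive_tool(rows=[[1,[0,0.003,0],0],[1,[0,0.003,0],0],[1,[0,0.003,0],0]])

```text
t: 23.85
eef_pos: [0.592, 0.2095, 0.2654]
ee_rot: [0.186, 1.564, -0.194]
force: [-8.9, -18.1, 7.7]
finger_gap: -0.0004
```

>>> drive_tool(rows=[[1,[0,-0.02,0],0],[1,[-0.02,-0.06,0],0],[1,[-0.05,-0.1,0],0],[1,[-0.08,-0.14,0],0],[1,[-0.08,-0.18,-0.03],0],[1,[-0.08,-0.22,-0.06],0],[1,[-0.08,-0.26,-0.09],0],[1,[-0.08,-0.28,-0.1],0],[1,[-0.08,-0.28,-0.1],0],[1,[-0.08,-0.28,-0.1],0]])

```text
t: 24.68
eef_pos: [0.4265, -0.0384, 0.3464]
ee_rot: [0.19, 1.561, -0.193]
force: [1.1, 0.4, 1.1]
finger_gap: 0.0003
```

```bash
python3 - <<'E'
from h import *
st()
t1=cams.grab_frame('top');s1=cams.grab_frame('scene');cv2.imwrite('pics/top26.png',t1);cv2.imwrite('pics/scene26.png',s1)
a=t1[130:240,240:350];b=s1[130:240,290:400]
cv2.imwrite('pics/c26.png',np.hstack([cv2.resize(a,(400,400)),cv2.resize(b,(400,400))]))
t0=cv2.imread('pics/top0.png')
d=lambda y0,y1,x0,x1:np.abs(t0[y0:y1,x0:x1].astype(int)-t1[y0:y1,x0:x1]).max()
print('bottles',d(120,158,212,248),d(105,140,270,296),'cab',d(170,345,40,208))
E
```

```text
t 24.6833 depth 63.7 lat -423.4 z 346.4 xy [426.5 -38.4] yaw_y 76.03 F [1.1 0.4 1.1] T [-0.03 -0.1   0.01] gap 0.3
bottles 6 6 cab 7
```

View pics/c26.png

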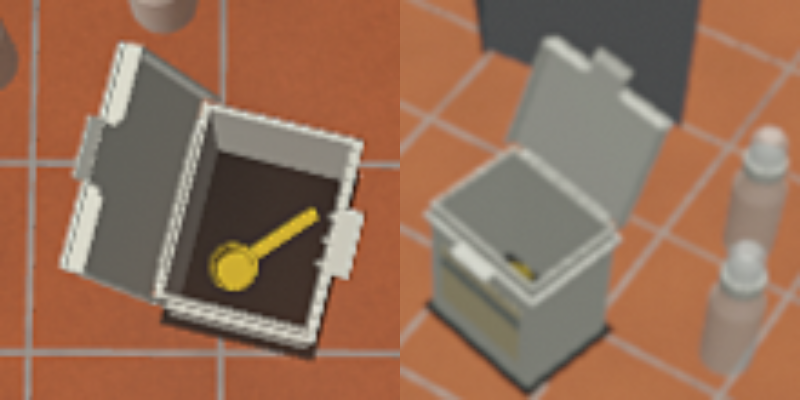

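View pics/scene26.png

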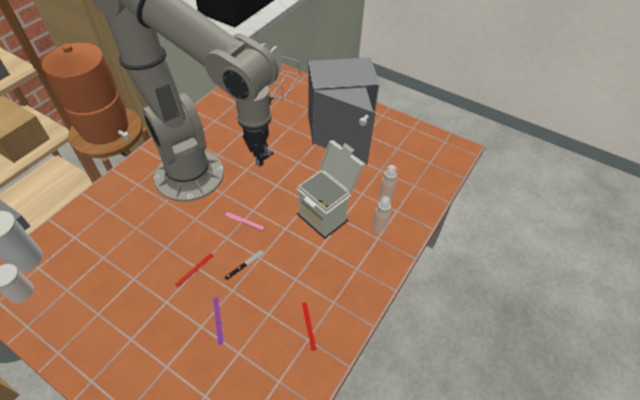

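```bash
python3 -c "
from h import *
print(bot.hand_in())"
```

```text
the job is handed in; nothing more can be done
None
```

The lid is off its catch and fully open, the scoop is in the tub and the knife is on the worktop. I handed the job in at about 24.7 s; no verdict was reported.

**What I did**
- I gripped the knife by its handle and slid the blade under the lid's tab. Pivoting it on the ledge, handle down, released the catch with only the blade touching the lid.
- I swung the lid back with the blade, then laid the knife flat on the worktop.
- I held the scoop by its handle, lowered it into the mouth of the tub and let it drop the last 80 mm or so. It landed upright on the tub's floor.

**What went differently**
- The first push with the blade stopped early, at about 27 N and 1.8 rad. I think the gripper touched the lid's skirt.
- I only saw this in the check pictures after placing the scoop, so I finished opening the lid with the closed fingers. It was long off the catch by then. I pushed until it met the stop, at about 21 N.

**Last checks**
- **Lid:** the corners in the top and scene views match an opening of about 1.97–2.0 rad, against a stop at 2.0.
- **Scoop:** the pictures show it standing in the tub.
- **Knife:** it is lying on the worktop.
- **Bottles, cabinet and door:** unchanged from the first top picture.
- **Robot:** its wrist force was back to noise level, touching nothing.

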